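# Unstack the battery packs onto their chargers

## Robot

A 6-joint arm with a two-finger parallel gripper is mounted at the origin on the work surface. World frame = base frame: x ahead of the robot, y to its left, z up, the work surface at z = 0. Lengths are in m, angles in rad, forces in N, time in s.
With the tool pointing down it reaches from about 0.35 to 1 m from the base axis. Payload 7.1 kg.
Tool frame: the origin (TCP) lies between the finger pads; the fingertips stand r.nose_length ahead of it and the grasp point (between the pads) lies 2 mm behind it (r.nose_length is the distance from the TCP to the fingertips, in m); z points along the fingers, y is the line along which they close (so a half turn about z gives the same grasp; the last joint's range is limited). The gripper opens to 85 mm and grips with 20 to 120 N. Pads are 22 mm wide; open, the fingers measure 114 mm over their backs; the gripper's body (76 mm by 85 mm) begins 54 mm behind the grasp point. The pads swing forward as they close: fully open they stand 13 mm farther back than shut.
Start: joints at [1.109, 0.423, 1.63, -0, 1.089, -0.019], TCP at [0.268, 0.565, 0.248] pointing down, gripper open.
Joint ranges: [-3, 3], [-0.9, 2.11], [0.09, 2.58], [-1.31, 4.45], [0.11, 2.69], [-2.54, 2.54]. Speed limits (rad/s): [2.39, 2.39, 3.01, 3.14, 3.14, 3.14].

## Interface

Orientations are given as a unit quaternion [x, y, z, w].
In Python, from cell import telemetry, get_image, order, r gives the robot as it stands.
- The arm moves only by the tool apply_moves, never from a script. Its argument "increments" is a list that holds one entry, the list of rows, each a list of 7 numbers: the shift along the tool's x, y, z in m, then the turn, a rotation vector about the tool's x, y, z in rad, then the opening, from 0 (shut) to 1 (fully open). A call has exactly 5 rows; each row shifts and turns the commanded pose from where the row before left it, along the tool's axes as they then stand; what a row does not reach is not made up. A row lasts 1/10 s, in which the tool goes at most 50 mm and 8.59 degrees, less where a joint would pass 70% of its speed; a pose out of reach is approached as far as the arm can. A call is refused whole if a number of a shift passes 0.05 or a number of a turn 0.15, either way. A call with a gripper value outside its range is refused whole. The fingers move at their own pace and stop on an object; "force" is the grip in N (left out, the last holds). Time passes only in rows, so rows that do not move let the fingers close, or fill a call up. It gives the time, the measured TCP pose, the force, the opening and the grip force at its end, in the units of the state.
- telemetry.state(): the state, without advancing time (a new reading comes with each control period).
- get_image(name): name is "scene" or "top" or "wrist"; returns a dict with "pixels" (384x512x3 uint8, red, green, blue), "range_z" (384x512 float32, m along the optical axis (not along the pixel's ray), 0 where there is no reading), "camera_matrix" (3x3 intrinsics, pixels), "rvec" (rotation vector, rad) and "tvec" (3), from world to camera coordinates, as OpenCV has them. Camera axes: x right, y down, z forward; pixel columns grow to the right and rows downward; lengths in m; the calibration is good to about 2 mm. The wrist camera is an equidistant fisheye: a pixel r from the principal point sees the ray r / f radians off the axis. A picture is of the moment at which its call begins.
- order.sign_off(): hands the job in; it is judged then, once.
The state is a dict: "clock": time; "qpos": joint angles; "joint_vel": joint speeds; "joint_torque": joint torques, N m; "position": TCP position; "ee_rot": TCP orientation; "contact_force": force on the tool from outside, world axes, zero at the start; "torque": the same for the moment, N m; "gripper_width": finger opening in m; "grip_force": force on a finger pad.
Only numpy, scipy, OpenCV 4.12 (cv2) and the standard library are available. Lean on these libraries where they do the work, as an engineer would, in place of code of your own. Each camera call takes 0.05 s, during which the arm holds its last target. There are 200 camera calls.

## Task

The battery packs from the repaired gear are piled up on the bench. Take the pile apart from the top, one pack at a time, and seat each pack in the charger whose well is made for its size, lying flat and straight on the floor of the well with its brass contacts towards the charger's contact springs. Set the packs down without dropping them or letting one topple, and do not disturb the multimeter or the glass jar.

Things in the scene. Friction and masses are not known exactly. Their poses are not given: they have to be found in the camera images.
- pack_tiny: the smallest battery pack, on top of the stack: a near-black block with a lighter panel on top and a small brass bar on top near the contact end; 44 mm long (x), 32 mm wide (y), 24 mm high. Origin at the centre of its underside, z up, +x towards the end with the brass contacts.
- pack_small: the third battery pack, on the medium one: a light grey brick whose contact end is a dark stepped-down nose (nose 34 mm wide, 16 mm high, the last 10 mm of the length); 64 mm long (x), 42 mm wide (y), 28 mm high. Origin at the centre of its underside, z up, +x towards the end with the brass contacts.
- pack_medium: the second largest battery pack, on the large one: a near-black brick with rounded edges, a groove along each long side and a lighter strip near each end of its top; 88 mm long (x), 56 mm wide (y), 34 mm high. Origin at the centre of its underside, z up, +x towards the end with the brass contacts.
- pack_large: the largest battery pack, at the bottom of the stack: a light grey flat brick with dark ribs on its long sides and a small charge gauge on top at the end away from the contacts; 120 mm long (x), 68 mm wide (y), 38 mm high. Origin at the centre of its underside, z up, +x towards the end with the brass contacts.
- charger_tiny: fixed mid-grey drop-in charger for the tiny pack, 90 x 54 mm (x, y). +x end: block 30 mm long, 34 mm high, full width, contact springs on its face to the well. Rest: open well 54 x 42 mm (pack + 5 mm all round), floor 10 mm above the bench; lip on 3 sides 6 mm thick, top 16 mm above the bench. Origin: underside centre of the housing; well centre 12 mm from it towards -x. Seated pack: its +x along this +x.
- charger_small: fixed mid-grey drop-in charger for the small pack, 114 x 64 mm (x, y). +x end: block 34 mm long, 36 mm high, full width, contact springs on its face to the well. Rest: open well 74 x 52 mm (pack + 5 mm all round), floor 10 mm above the bench; lip on 3 sides 6 mm thick, top 16 mm above the bench. Origin: underside centre of the housing; well centre 14 mm from it towards -x. Seated pack: its +x along this +x.
- charger_medium: fixed mid-grey drop-in charger for the medium pack, 144 x 78 mm (x, y). +x end: block 40 mm long, 42 mm high, full width, contact springs on its face to the well. Rest: open well 98 x 66 mm (pack + 5 mm all round), floor 10 mm above the bench; lip on 3 sides 6 mm thick, top 16 mm above the bench. Origin: underside centre of the housing; well centre 17 mm from it towards -x. Seated pack: its +x along this +x.
- charger_large: fixed mid-grey drop-in charger for the large pack, 180 x 90 mm (x, y). +x end: block 44 mm long, 46 mm high, full width, contact springs on its face to the well. Rest: open well 130 x 78 mm (pack + 5 mm all round), floor 10 mm above the bench; lip on 3 sides 6 mm thick, top 16 mm above the bench. Origin: underside centre of the housing; well centre 19 mm from it towards -x. Seated pack: its +x along this +x.
- meter: bystander: black hand-held multimeter lying face up on the bench beyond the chargers, 150 mm long (x), 74 mm wide, 32 mm high (rotary switch to 40 mm). Origin at the centre of its underside.
- jar: bystander: glass jar with a steel lid standing on the bench among the chargers, 56 mm in diameter, 75 mm high. Origin at the centre of its underside.
There are look-alikes about, which are no part of the job. Leave any orange look-alike of the pack_tiny alone.

How it is judged:
By the outcome, as a careful person would: the job done as asked, in the order asked, and still so for the second after the job is handed in, with the robot touching nothing.
It also fails if it takes over 104 s, if anything falls off the work surface, if the arm or the gripper's body presses on something with over 40 N, if the wrist force passes 120 N, or if a joint passes its speed limit or range.

## Working session

There is one attempt and no reset: what is moved stays moved. The work goes in short steps, Python scripts to look and compute and a tool call to move; the robot and the scene stay as the last step left them, time stands still between calls to the robot, and variables do not carry over. Pictures are saved under pics/ and viewed, at most 15 in all, crops included, and the job is handed in when it is done.

Besides the shell and the picture viewer there is one more tool, called after "Call:" as name(argument=value, ...) on one line, values as JSON. apply_moves: Moves the arm, as the interface text tells. Its arguments: {"type":"object","properties":{"increments":{"type":"array"},"force":{"type":"number"}},"required":["increments"]}

```bash
ls; mkdir -p pics
cat > h.py <<'E'
import numpy as np, cv2
from cell import telemetry, get_image, order, r
def cam(n):
    im=get_image(n); R,_=cv2.Rodrigues(np.array(im['rvec'],float)); return im,R,np.array(im['tvec'],float).ravel(),np.array(im['camera_matrix'],float)
def cloud(n):
    """world xyz per pixel (pinhole cams), pixels"""
    im,R,t,K=cam(n); z=im['range_z']; v,u=np.mgrid[:z.shape[0],:z.shape[1]]
    P=np.stack([(u-K[0,2])/K[0,0]*z,(v-K[1,2])/K[1,1]*z,z],-1)
    W=(P-t)@R; W[z==0]=np.nan
    return W,im['pixels']
def save(px,name,box=None,s=1):
    if box: px=px[box[1]:box[3],box[0]:box[2]]
    cv2.imwrite('pics/'+name,cv2.resize(px[...,::-1],None,fx=s,fy=s,interpolation=cv2.INTER_CUBIC))
E
python3 - <<'E'
from h import *
s=telemetry.state(); print(s); print(r.nose_length)
W,p=cloud('top'); np.savez('top0.npz',W=W,p=p); save(p,'top0.png',s=1.5)
W,p2=cloud('scene'); np.savez('scene0.npz',W=W,p=p2); save(p2,'scene0.png',s=1.5)
E
```

```text
pics
{'clock': 0.0, 'qpos': array([ 1.10898150e+00,  4.23821900e-01,  1.63070227e+00, -3.70703759e-06,
        1.08860633e+00, -1.89942518e-02]), 'joint_vel': array([ 1.08117309e-05, -1.37022107e-03, -7.68836647e-04, -2.69579621e-04,
        2.55220444e-05,  4.29002130e-04]), 'joint_torque': array([ 1.47343282e-03, -5.57391107e+01, -2.81753343e+01,  1.14028177e-05,
        7.48389139e-03, -3.51980998e-05]), 'position': array([0.26754518, 0.56425619, 0.24755268]), 'ee_rot': array([ 2.19604797e-01,  9.75588613e-01, -7.47200996e-04, -1.81482843e-04]), 'contact_force': array([ 0.01674337, -0.23959573, -0.17090908]), 'torque': array([ 0.01426858, -0.00387791, -0.0758695 ]), 'grip_force': 0.0, 'gripper_width': 0.08563300432641505}
0.017
```

View pics/top0.png

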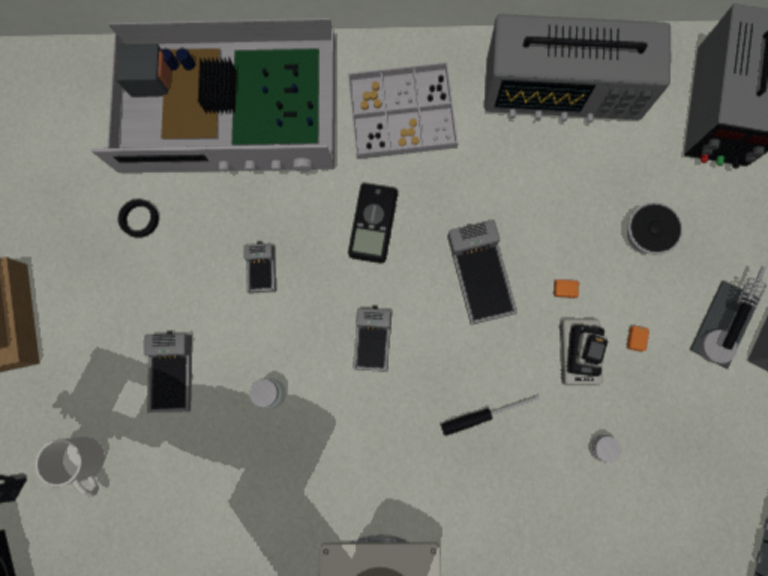

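View pics/scene0.png

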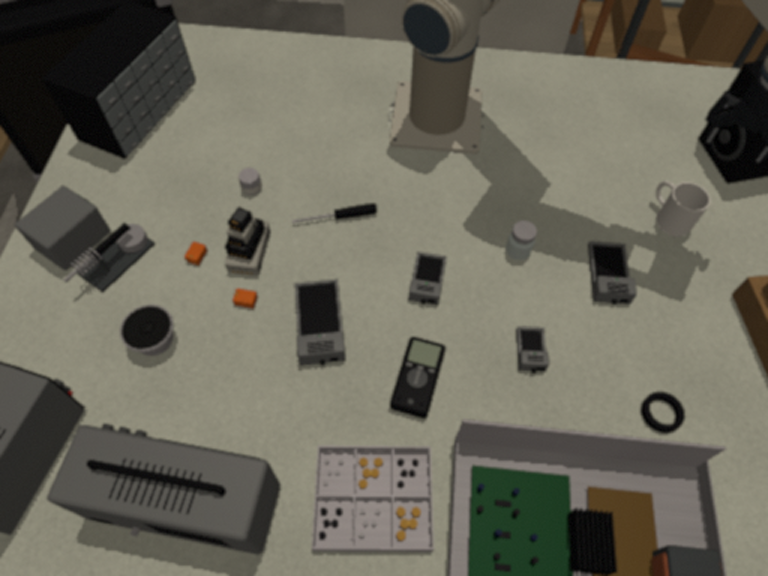

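The top view (1.5x scaled) shows the stack at (585,350). The chargers are large (482,272), medium (168,372), small (373,338) and tiny (260,267), and the jar is at (265,392). The orange look-alikes are at (567,288) and (638,338). Next I'll measure these from the depth image.

Run:
```python
from h import *
d=np.load('top0.npz');W,p=d['W'],d['p']
save(p,'stack0.png',(355,185,455,275),6)
for n,(u,v),(hu,hv) in [('L',(482,272),(45,62)),('M',(168,372),(36,52)),('S',(373,338),(32,45)),('T',(260,267),(30,38)),('jar',(265,392),(25,25)),('meter',(373,222),(38,50)),('stack',(585,350),(34,44)),('o1',(567,288),(18,15)),('o2',(638,338),(14,18)),('cap',(605,447),(25,22)),('bigcyl',(653,228),(40,40)),('scope',(580,65),(110,70))]:
    a=W[int((v-hv)/1.5):int((v+hv)/1.5),int((u-hu)/1.5):int((u+hu)/1.5)].reshape(-1,3)
    a=a[np.isfinite(a[:,2])]
    q=a[a[:,2]>0.008]
    if n in 'LMST': q=a[(a[:,2]>0.0065)]
    rc=cv2.minAreaRect((q[:,:2]*1000).astype(np.float32))
    print(n,'floor z %.4f'%np.percentile(a[:,2],5),'max %.4f'%q[:,2].max(),len(q),np.round(rc[0],1),np.round(rc[1],1),round(rc[2],1))
    if n in 'LMST':
        b=q[q[:,2]>0.025]; print('   block c',b.mean(0).round(4))
    if n=='stack':
        for lo,hi in [(0.03,.042),(.066,.078),(.094,.106),(.116,.135)]:
            b=q[(q[:,2]>lo)&(q[:,2]<hi)]
            if len(b)>3:
                rc=cv2.minAreaRect((b[:,:2]*1000).astype(np.float32)); print('  ',lo,len(b),np.round(b[:,2].mean(),4),np.round(rc[0],1),np.round(rc[1],1),round(rc[2],1))
```

```text
L floor z -0.0035 max 0.0523 2022 [ 608.3 -204.1] [151.9 213.4] 85.3
   block c [ 0.6636 -0.1813  0.0444]
M floor z -0.0036 max 0.0473 1481 [428.3 388.1] [170.1 115.1] 8.7
   block c [0.4677 0.3916 0.0405]
S floor z -0.0035 max 0.0414 930 [485.6  18.6] [140.   86.8] 1.1
   block c [0.5141 0.0075 0.0351]
T floor z -0.0037 max 0.0402 628 [624.4 219.5] [ 98.1 118.5] 78.5
   block c [0.6433 0.2262 0.0328]
jar floor z -0.0037 max 0.0805 394 [377.2 198.4] [51.5 51.1] 44.2
meter floor z -0.0035 max 0.0431 1332 [7.015e+02 6.000e-01] [ 92.2 156.3] 78.2
stack floor z -0.0032 max 0.1285 1259 [ 447.8 -373.5] [ 69.3 120.5] 89.1
   0.03 349 0.0369 [ 448.9 -373.8] [ 68.8 118.3] 89.1
   0.066 285 0.0714 [ 448.  -372.6] [54.8 88.2] 82.7
   0.094 100 0.0989 [ 446.5 -374.7] [42.2 54.6] 79.3
   0.116 224 0.1233 [ 444.9 -373.4] [33.2 44.5] 69.6
o1 floor z -0.0034 max 0.0301 196 [ 570.1 -354.5] [42.6 37.1] 85.2
o2 floor z -0.0028 max 0.0290 207 [ 472.3 -481.7] [32.6 46. ] 80.1
cap floor z -0.0035 max 0.0501 316 [ 273.7 -402.8] [45.9 53.4] 22.0
bigcyl floor z -0.0033 max 0.0651 1014 [ 676.  -536.1] [ 98.2 140.5] 9.2Traceback (most recent call last):
  File "<stdin>", line 10, in <module>
    return _quantile_unchecked(
        a, q, axis, out, overwrite_input, method, keepdims, weights)
    return _ureduce(a,
                    func=_quantile_ureduce_func,
    ...<5 lines>...
                    overwrite_input=overwrite_input,
                    method=method)
    r = func(a, **kwargs)
    result = _quantile(arr,
                       quantiles=q,
    ...<2 lines>...
                       out=out,
                       weights=wgt)
    slices_having_nans = np.isnan(arr[-1, ...])
                                  ~~~^^^^^^^^^
IndexError: index -1 is out of bounds for axis 0 with size 0
```

View pics/stack0.png

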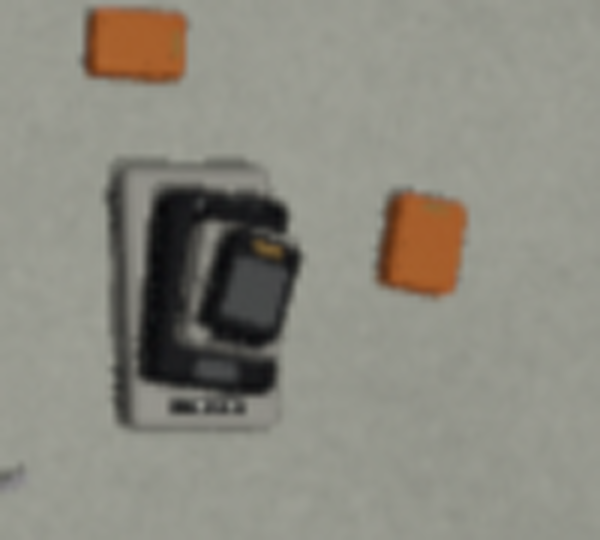

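```bash
cat >> h.py <<'E'
def wcloud():
    im,R,t,K=cam('wrist'); z=im['range_z']; v,u=np.mgrid[:z.shape[0],:z.shape[1]]
    a=(u-K[0,2])/K[0,0]; b=(v-K[1,2])/K[1,1]; th=np.hypot(a,b); k=np.tan(th)/np.maximum(th,1e-9)
    P=np.stack([a*k*z,b*k*z,z],-1); W=(P-t)@R; W[(z==0)|(th>1.3)]=np.nan
    return W,im['pixels']
def rect(xy):
    """centre mm, (long,short) mm, yaw deg of long side in (-90,90]"""
    c,(w,h),a=cv2.minAreaRect((np.asarray(xy)*1000).astype(np.float32))
    if w<h: w,h,a=h,w,a+90
    return np.round(c,1),(round(w,1),round(h,1)),round((a+90)%180-90,1)
def blob(W,seed,lo,hi,rad):
    """largest connected component of pixels within z-range and radius (m) of seed xy"""
    m=(W[...,2]>lo)&(W[...,2]<hi)&(np.hypot(W[...,0]-seed[0],W[...,1]-seed[1])<rad)
    n,l,s,_=cv2.connectedComponentsWithStats(m.astype(np.uint8),connectivity=4)
    return W[l==1+np.argmax(s[1:,4])] if n>1 else np.zeros((0,3))
E
python3 - <<'E'
from h import *
d=np.load('top0.npz');W,p=d['W'],d['p']
g=p.astype(int).sum(-1)
for n,c,hb,rad in [('L',(.608,-.204),.046,.14),('M',(.428,.388),.042,.11),('S',(.486,.0186),.036,.09),('T',(.624,.2195),.034,.07)]:
    b=blob(W,c,hb-.006,hb+.01,rad); print(n,'block',rect(b[:,:2]),b[:,2].mean().round(4))
    m=(g<110)&(W[...,2]<.02)&(W[...,2]>.003)&(np.hypot(W[...,0]-c[0],W[...,1]-c[1])<rad)
    k,l,s,_=cv2.connectedComponentsWithStats(m.astype(np.uint8),connectivity=4); q=W[l==1+np.argmax(s[1:,4])]
    print('  well',rect(q[:,:2]),q[:,2].mean().round(4),len(q))
E
```

```text
L block (array([ 665.8, -181.9]), (90.2, 44.4), -77.0) 0.0457
  well (array([ 583.3, -202.1]), (127.4, 73.5), 13.3) 0.0103 1107
M block (array([468.6, 394.1]), (77.0, 39.4), 89.8) 0.0413
  well (array([399.5, 395.2]), (95.8, 65.5), 3.1) 0.01 743
S block (array([515.,   8.]), (64.0, 34.3), 88.0) 0.0354
  well (array([461.5,  12. ]), (68.7, 45.9), -2.6) 0.0104 379
T block (array([644.1, 227.5]), (54.8, 30.7), -89.5) 0.0333
  well (array([604.3, 226.5]), (51.6, 37.0), 1.8) 0.0107 220
```

Call:
apply_moves(increments=[[[0, 0, 0, 0, 0, -0.087, 1], [-0.0247, -0.0408, 0, 0, 0, 0, 1], [-0.0247, -0.0408, 0, 0, 0, 0, 1], [-0.0247, -0.0408, 0, 0, 0, 0, 1], [-0.0247, -0.0408, 0, 0, 0, 0, 1]]], force=40)

```text
clock: 0.6
position: [0.3033, 0.3754, 0.2479]
ee_rot: [0.177, 0.984, -0.0, -0.0]
contact_force: [0.8, 0.4, 1.4]
gripper_width: 0.0854
grip_force: 0.0
```

Call:
apply_moves(increments=[[[-0.0247, -0.0408, 0, 0, 0, 0, 1], [-0.0247, -0.0408, 0, 0, 0, 0, 1], [-0.0247, -0.0408, 0, 0, 0, 0, 1], [-0.0247, -0.0408, 0, 0, 0, 0, 1], [-0.0247, -0.0408, 0, 0, 0, 0, 1]]])

```text
clock: 1.1
position: [0.348, 0.1413, 0.2483]
ee_rot: [0.177, 0.984, 0.0, 0.0]
contact_force: [1.2, 0.1, 0.6]
gripper_width: 0.0854
grip_force: 0.0
```

Call:
apply_moves(increments=[[[-0.0246, -0.0407, 0, 0, 0, 0, 1], [-0.0246, -0.0407, 0, 0, 0, 0, 1], [-0.0246, -0.0407, 0, 0, 0, 0, 1], [-0.0246, -0.0407, 0, 0, 0, 0, 1], [-0.0246, -0.0407, 0, 0, 0, 0, 1]]])

```text
clock: 1.6
position: [0.3924, -0.0926, 0.2484]
ee_rot: [0.177, 0.984, 0.0, 0.0]
contact_force: [1.0, 1.1, -0.3]
gripper_width: 0.0853
grip_force: 0.0
```

Call:
apply_moves(increments=[[[-0.0246, -0.0407, 0, 0, 0, 0, 1], [-0.0246, -0.0407, 0, 0, 0, 0, 1], [-0.0246, -0.0407, 0, 0, 0, 0, 1], [-0.0246, -0.0407, 0, 0, 0, 0, 1], [-0.0246, -0.0407, 0, 0, 0, 0, 1]]])

```text
clock: 2.1
position: [0.4368, -0.3261, 0.248]
ee_rot: [0.177, 0.984, 0.0, -0.0]
contact_force: [0.6, 0.1, 1.6]
gripper_width: 0.0853
grip_force: 0.0
```

Call:
apply_moves(increments=[[[-0.0246, -0.0407, 0, 0, 0, 0, 1], [0, 0, 0, 0, 0, 0, 1], [0, 0, 0, 0, 0, 0, 1], [0, 0, 0, 0, 0, 0, 1], [0, 0, 0, 0, 0, 0, 1]]])

```text
clock: 2.6
position: [0.4457, -0.3696, 0.2483]
ee_rot: [0.176, 0.984, 0.0, -0.0]
contact_force: [-0.0, -0.0, -0.1]
gripper_width: 0.0855
grip_force: 0.0
```

Run:
```python
from h import *
s=telemetry.state();print(s['position'],s['qpos'])
W,p=wcloud();np.savez('w1.npz',W=W,p=p);save(p,'w1.png',s=1.5)
c=(.445,-.373)
for n,lo,hi,rad in [('tiny',.112,.135,.06),('small',.088,.112,.06),('med',.06,.086,.08),('large',.026,.05,.1)]:
    b=blob(W,c,lo,hi,rad)
    if len(b)>5: print(n,rect(b[:,:2]),b[:,2].mean().round(4),len(b))
print(W[300,256],W[192,256])
```

```text
[ 0.44573061 -0.3695752   0.24825483] [-7.12864020e-01  3.56507824e-01  1.73336051e+00  1.15683590e-04
  1.05247171e+00 -1.92905231e+00]
tiny (array([ 444.3, -376.2]), (44.3, 32.2), -19.2) 0.1231 1707
small (array([ 447.2, -377.7]), (58.1, 42.1), -12.1) 0.0989 712
med (array([ 446.4, -375.6]), (88.8, 56.5), -8.3) 0.0707 1599
large (array([ 413., -375.]), (68.7, 53.3), 89.3) 0.037 1041
[ 0.64663827 -0.44144625 -0.00116235] [ 0.44326626 -0.36756518  0.12412737]
```

View pics/w1.png

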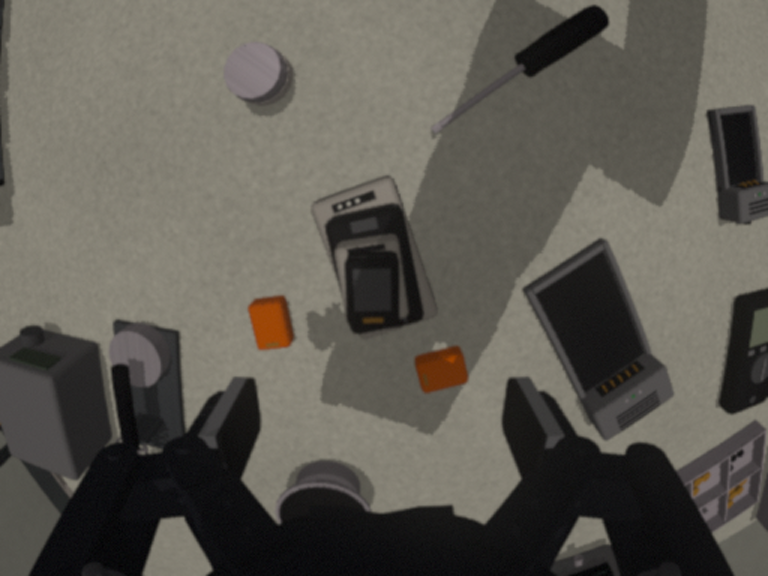

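The tiny pack sits at wrist-view pixel (373,290), with its brass bar at (373,320) on the world +x side. The orange blocks at (270,322) and (440,370) are the look-alikes. They're the wrong colour and lie on the bench, so the dark block on top of the stack is pack_tiny.

Call:
apply_moves(increments=[[[-0.001, -0.006, 0.04, 0, 0, -0.005, 1], [0, 0, 0.04, 0, 0, 0, 1], [0, 0, 0.03, 0, 0, 0, 1], [0, 0, 0.014, 0, 0, 0, 1], [0, 0, 0, 0, 0, 0, 0.5]]], force=40)

```text
clock: 3.15
position: [0.4441, -0.3755, 0.1229]
ee_rot: [0.174, 0.985, 0.001, -0.001]
contact_force: [0.1, -0.6, 1.0]
gripper_width: 0.0735
grip_force: 0.0
```

Call:
apply_moves(increments=[[[0, 0, 0, 0, 0, 0, 0.2], [0, 0, 0, 0, 0, 0, 0.2], [0, 0, 0, 0, 0, 0, 0.2], [0, 0, 0, 0, 0, 0, 0.2], [0, 0, 0, 0, 0, 0, 0.2]]])

```text
clock: 3.65
position: [0.4458, -0.3776, 0.1263]
ee_rot: [0.175, 0.985, -0.001, 0.001]
contact_force: [0.3, 0.7, 6.1]
gripper_width: 0.0309
grip_force: 40.7
```

Call:
apply_moves(increments=[[[0, 0, 0, 0, 0, 0, 0.2], [0, 0, -0.01, 0, 0, 0, 0.2], [0, 0, -0.03, 0, 0, 0, 0.2], [0, 0, -0.04, 0, 0, 0, 0.2], [0, 0, -0.04, 0, 0, 0, 0.2]]])

```text
clock: 4.15
position: [0.4444, -0.3766, 0.2463]
ee_rot: [0.175, 0.985, 0.0, -0.0]
contact_force: [0.5, -1.0, -0.6]
gripper_width: 0.0307
grip_force: 39.8
```

Run:
```python
from h import *
s=telemetry.state();print(s['position'],s['gripper_width'],s['grip_force'],s['contact_force'])
W,p=wcloud();np.savez('w2.npz',W=W,p=p);save(p,'w2.png',(130,60,400,384),1.8)
c=(.447,-.377)
for n,lo,hi,rad in [('tiny',.17,.25,.04),('small',.090,.112,.06),('nose',.08,.09,.06),('med',.06,.079,.08),('large',.026,.05,.1)]:
    b=blob(W,c,lo,hi,rad)
    if len(b)>5: print(n,rect(b[:,:2]),b.mean(0).round(4),len(b))
t=W[(W[...,2]>.18)&(W[...,2]<.25)&(np.hypot(W[...,0]-.445,W[...,1]+.376)<.017)]
print(len(t)); 
if len(t): A=np.c_[t[:,:2]-t[:,:2].mean(0),np.ones(len(t))]; print(np.linalg.lstsq(A,t[:,2],rcond=None)[0])
```

```text
[ 0.4444333  -0.37660508  0.24629301] 0.030724839812170245 39.81598198413849 [ 0.4587732  -1.03576566 -0.59450032]
tiny (array([ 441.7, -376.6]), (50.1, 49.4), 22.2) [ 0.437  -0.3747  0.242 ] 6057
small (array([ 444.7, -377.2]), (52.8, 42.2), -12.0) [ 0.4423 -0.3761  0.0992] 2246
nose (array([ 419.6, -371.7]), (40.0, 1.8), 77.3) [ 0.4194 -0.3706  0.0851] 79
med (array([ 445.8, -375.5]), (87.4, 56.7), -8.2) [ 0.428  -0.3659  0.0703] 1535
large (array([ 416.4, -375.2]), (69.6, 60.4), 89.8) [ 0.3983 -0.3756  0.0369] 1088
2846
[-0.00850074  0.00553917  0.24374481]
```

View pics/w2.png

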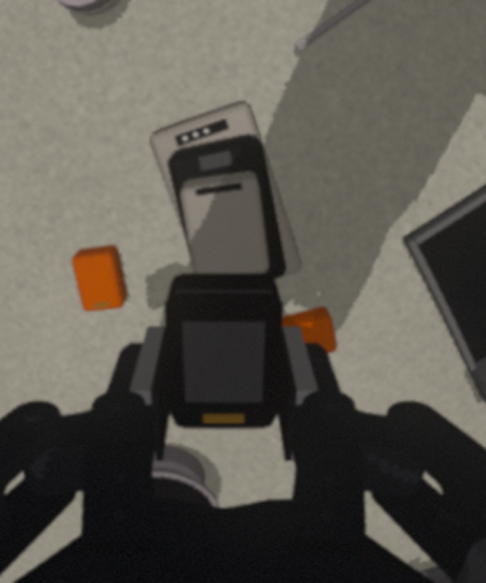

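The tiny pack is held level, brass at (223,418). The small pack's top panel is now visible, with a dark slot at its -x end (218,188).

Call:
apply_moves(increments=[[[0, 0, 0, 0, 0, -0.123, 0.2], [0, 0, 0, 0, 0, -0.123, 0.2], [0, 0, 0, 0, 0, -0.123, 0.2], [-0.012, 0.0429, 0, 0, 0, 0, 0.2], [-0.012, 0.0429, 0, 0, 0, 0, 0.2]]])

```text
clock: 4.7
position: [0.4672, -0.2905, 0.2451]
ee_rot: [-0.008, 1.0, -0.0, 0.001]
contact_force: [0.6, 0.6, -1.2]
gripper_width: 0.0308
grip_force: 39.9
```

Call:
apply_moves(increments=[[[-0.012, 0.0429, 0, 0, 0, 0, 0.2], [-0.012, 0.0429, 0, 0, 0, 0, 0.2], [-0.012, 0.0429, 0, 0, 0, 0, 0.2], [-0.012, 0.0429, 0, 0, 0, 0, 0.2], [-0.012, 0.0429, 0, 0, 0, 0, 0.2]]])

```text
clock: 5.2
position: [0.5236, -0.0733, 0.2453]
ee_rot: [-0.009, 1.0, -0.0, 0.001]
contact_force: [0.8, 0.2, -0.5]
gripper_width: 0.031
grip_force: 39.9
```

Call:
apply_moves(increments=[[[-0.012, 0.0429, 0, 0, 0, 0, 0.2], [-0.012, 0.0429, 0, 0, 0, 0, 0.2], [-0.012, 0.0429, 0, 0, 0, 0, 0.2], [-0.012, 0.0429, 0, 0, 0, 0, 0.2], [-0.012, 0.0429, 0, 0, 0, 0, 0.2]]])

```text
clock: 5.7
position: [0.5796, 0.1424, 0.2453]
ee_rot: [-0.009, 1.0, 0.0, 0.001]
contact_force: [0.7, -1.1, -0.3]
gripper_width: 0.0313
grip_force: 39.9
```

Call:
apply_moves(increments=[[[-0.012, 0.0429, 0.03, 0, 0, 0, 0.2], [-0.012, 0.0429, 0.04, 0, 0, 0, 0.2], [0, 0, 0.03, 0, 0, 0, 0.2], [0, 0, 0, 0, 0, 0, 0.2], [0, 0, 0, 0, 0, 0, 0.2]]])

```text
clock: 6.2
position: [0.599, 0.2164, 0.1535]
ee_rot: [-0.009, 1.0, -0.0, -0.0]
contact_force: [-0.4, 0.5, 0.2]
gripper_width: 0.0306
grip_force: 40.0
```

Run:
```python
from h import *
s=telemetry.state();print(s['position'],s['ee_rot'].round(4),s['gripper_width'],s['contact_force'])
W,p=wcloud();np.savez('w3.npz',W=W,p=p);save(p,'w3.png',s=1.5)
W2,p2=cloud('top');np.savez('t3.npz',W=W2,p=p2)
c=(.61,.227)
b=blob(W,c,.028,.045,.06); print('block',rect(b[:,:2]),b.mean(0),len(b))
b=blob(W,c,.004,.022,.06); print('low',rect(b[:,:2]),b.mean(0),len(b))
```

```text
[0.59900327 0.2163633  0.15347737] [-9.1e-03  1.0e+00 -2.0e-04 -4.0e-04] 0.030599422609065507 [-0.35453043  0.47647373  0.16151794]
block (array([634.3, 249.3]), (14.8, 6.2), 5.8) [0.63360825 0.24911489 0.03229662] 102
low (array([599.9, 223.7]), (62.4, 54.3), 2.2) [0.59468248 0.22436229 0.0116454 ] 3250
```

View pics/w3.png

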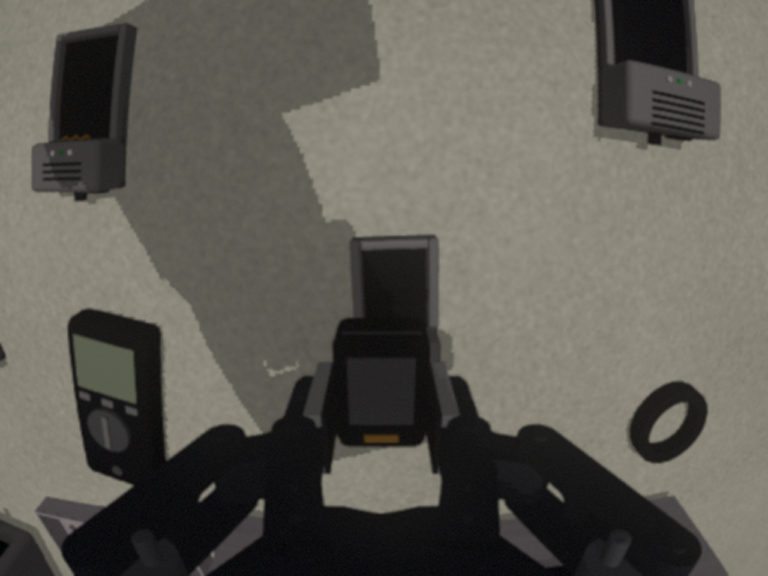

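Run:
```python
from h import *
d=np.load('w3.npz');W,p=d['W'],d['p'];g=p.astype(int).sum(-1)
tcp=np.array([.5990,.2164])
m=(W[...,2]>.145)&(W[...,2]<.158)&(np.abs(W[...,0]-.6)<.04)&(np.abs(W[...,1]-.216)<.03)
m[:,:]&=True
sub=W[m]; print(sub[:,2].min(),np.median(sub[:,2]))
brass=m&(p[...,0].astype(int)-p[...,2]>50); print('brass',W[brass].mean(0),brass.sum(), W[brass].min(0),W[brass].max(0))
pan=m&(g>120)&(p[...,0].astype(int)-p[...,2]<25); pan[int(415/1.5):]=0; pan[:,:int(345/1.5)]=0; pan[:,int(420/1.5):]=0
print('panel',rect(W[pan][:,:2]),W[pan][:,2].mean(),pan.sum())
# pack top outline
v0=[W[v,253] for v in range(205,305,3)]
print(np.round([w for w in v0],4)[:, [0,2]].tolist())
```

```text
0.14501046920002236 0.15066542038202257
brass [0.6131164 0.215907  0.1509015] 80 [0.61148365 0.21063133 0.14968766] [0.61460456 0.22120309 0.15241199]
panel (array([0., 0.]), (0.0, 0.0), 0.0) nan 0
[[0.6145, 0.0108], [0.6178, 0.0102], [0.6208, 0.0105], [0.5749, 0.1346], [0.5749, 0.1388], [0.5751, 0.1423], [0.5746, 0.1471], [0.5758, 0.1481], [0.5766, 0.1499], [0.5778, 0.1506], [0.5795, 0.1503], [0.5809, 0.1507], [0.5822, 0.1513], [0.5847, 0.1497], [0.5858, 0.1507], [0.5866, 0.1523], [0.589, 0.151], [0.5904, 0.1515], [0.5926, 0.1507], [0.5943, 0.1508], [0.5962, 0.1504], [0.5979, 0.1506], [0.5995, 0.151], [0.6016, 0.1505], [0.6029, 0.1514], [0.6042, 0.1522], [0.607, 0.1509], [0.6084, 0.1517], [0.6106, 0.1512], [0.6125, 0.1513], [0.6145, 0.1513], [nan, nan], [0.7388, -0.0007], [0.7426, 0.0002]]<stdin>:9: RuntimeWarning: Mean of empty slice.
  ret = ret.dtype.type(ret / rcount)
```

Call:
apply_moves(increments=[[[-0.0054, 0.0077, 0.02, 0, 0, -0.013, 0.2], [0, 0, 0.035, 0, 0, 0, 0.2], [0, 0, 0.03, 0, 0, 0, 0.2], [0, 0, 0.02, 0, 0, 0, 0.2], [0, 0, 0.006, 0, 0, 0, 0.2]]])

```text
clock: 6.8
position: [0.6044, 0.2235, 0.0418]
ee_rot: [-0.015, 1.0, -0.0, -0.0]
contact_force: [-0.1, 0.2, -0.5]
gripper_width: 0.0309
grip_force: 40.0
```

Call:
apply_moves(increments=[[[0, 0, 0.001, 0, 0, 0, 0.2], [0, 0, 0.001, 0, 0, 0, 0.2], [0, 0, 0.001, 0, 0, 0, 0.2], [0, 0, 0.001, 0, 0, 0, 0.2], [0, 0, 0, 0, 0, 0, 0.2]]])

```text
clock: 7.3
position: [0.6047, 0.2246, 0.0386]
ee_rot: [-0.016, 1.0, 0.0, 0.0]
contact_force: [-1.2, -0.9, -1.4]
gripper_width: 0.0311
grip_force: 40.0
```

Run:
```python
from h import *
s=telemetry.state();print(s['position'],s['contact_force'])
W,p=wcloud();save(p,'w4.png',(130,130,390,384),2)
```

```text
[0.60472248 0.22457078 0.03858565] [-1.24709983 -0.85039416 -1.35416147]
```

View pics/w4.png

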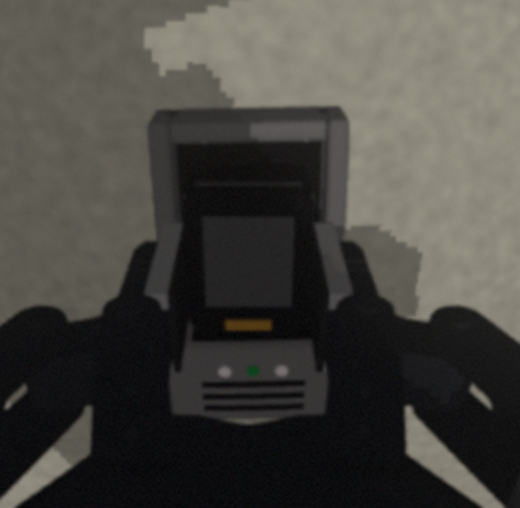

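The picture shows the tiny pack centred in its well, its brass at (248,325) beside the block. I'll lower it to contact.

Call:
apply_moves(increments=[[[0, 0, 0.0005, 0, 0, 0, 0.2], [0, 0, 0.0005, 0, 0, 0, 0.2], [0, 0, 0.0005, 0, 0, 0, 0.2], [0, 0, 0.0005, 0, 0, 0, 0.2], [0, 0, 0, 0, 0, 0, 0.2]]])

```text
clock: 7.85
position: [0.6044, 0.2245, 0.0363]
ee_rot: [-0.016, 1.0, -0.0, -0.0]
contact_force: [-1.3, -0.5, 4.3]
gripper_width: 0.0311
grip_force: 40.5
```

Call:
apply_moves(increments=[[[0, 0, 0.0005, 0, 0, 0, 0.2], [0, 0, 0, 0, 0, 0, 0.2], [0, 0, 0, 0, 0, 0, 0.2], [0, 0, 0, 0, 0, 0, 0.2], [0, 0, 0, 0, 0, 0, 0.2]]])

```text
clock: 8.35
position: [0.6044, 0.2245, 0.0363]
ee_rot: [-0.016, 1.0, -0.0, -0.0]
contact_force: [-4.1, -2.0, 8.4]
gripper_width: 0.0308
grip_force: 41.1
```

Call:
apply_moves(increments=[[[0, 0, 0, 0, 0, 0, 0.42], [0, 0, 0, 0, 0, 0, 0.5], [0, 0, 0, 0, 0, 0, 0.6], [0, 0, 0, 0, 0, 0, 0.7], [0, 0, 0, 0, 0, 0, 0.7]]])

```text
clock: 8.85
position: [0.6044, 0.2244, 0.0353]
ee_rot: [-0.016, 1.0, -0.0, -0.0]
contact_force: [0.4, 1.2, 1.0]
gripper_width: 0.0598
grip_force: 0.0
```

Call:
apply_moves(increments=[[[0, 0, -0.02, 0, 0, 0, 0.8], [0, 0, -0.04, 0, 0, 0, 1], [0, 0, -0.048, 0, 0, 0, 1], [0, 0, -0.048, 0, 0, 0.12, 1], [0, 0, -0.048, 0, 0, 0.121, 1]]])

```text
clock: 9.35
position: [0.6041, 0.2244, 0.2412]
ee_rot: [0.107, 0.994, -0.0, -0.0]
contact_force: [0.8, 0.1, -0.3]
gripper_width: 0.0854
grip_force: 0.0
```

Call:
apply_moves(increments=[[[0.002, -0.0443, 0, 0, 0, 0, 1], [0.002, -0.0443, 0, 0, 0, 0, 1], [0.002, -0.0443, 0, 0, 0, 0, 1], [0.002, -0.0443, 0, 0, 0, 0, 1], [0.002, -0.0443, 0, 0, 0, 0, 1]]])

```text
clock: 9.85
position: [0.5478, 0.0084, 0.2396]
ee_rot: [0.104, 0.995, -0.0, 0.0]
contact_force: [0.9, -0.1, -1.4]
gripper_width: 0.0855
grip_force: 0.0
```

Call:
apply_moves(increments=[[[0.002, -0.0443, 0, 0, 0, 0, 1], [0.002, -0.0443, 0, 0, 0, 0, 1], [0.002, -0.0443, 0, 0, 0, 0, 1], [0.002, -0.0443, 0, 0, 0, 0, 1], [0.002, -0.0443, 0, 0, 0, 0, 1]]])

```text
clock: 10.35
position: [0.4919, -0.2063, 0.2397]
ee_rot: [0.105, 0.995, -0.0, 0.0]
contact_force: [0.5, -1.0, 0.6]
gripper_width: 0.0859
grip_force: 0.0
```

Call:
apply_moves(increments=[[[0.002, -0.0443, 0, 0, 0, 0, 1], [0.002, -0.0443, 0, 0, 0, 0, 1], [0.002, -0.0443, 0, 0, 0, 0, 1], [0.002, -0.0443, 0, 0, 0, 0, 1], [0, 0, 0, 0, 0, 0, 1]]])

```text
clock: 10.85
position: [0.4467, -0.381, 0.2396]
ee_rot: [0.107, 0.994, -0.001, 0.0]
contact_force: [0.5, 0.8, 0.1]
gripper_width: 0.0854
grip_force: 0.0
```

Run:
```python
from h import *
s=telemetry.state();print(s['position'],s['ee_rot'].round(4),s['qpos'])
W,p=wcloud();np.savez('w5.npz',W=W,p=p);save(p,'w5.png',(150,80,390,300),2.5)
c=(.447,-.377)
for n,lo,hi,rad in [('small',.0925,.112,.06),('nose',.08,.0925,.06),('med',.062,.079,.08),('large',.028,.05,.1)]:
    b=blob(W,c,lo,hi,rad)
    if len(b)>5: print(n,rect(b[:,:2]),b.mean(0).round(4),len(b))
W,p=cloud('top');np.savez('t5.npz',W=W,p=p)
b=blob(W,(.604,.2245),.03,.04,.03);b=blob(W,(.598,.2245),.025,.04,.03); print('tiny seated top',b[:,2].mean(),b[:,2].std(),rect(b[:,:2]))
```

```text
[ 0.4466713  -0.38099396  0.23964676] [ 1.069e-01  9.943e-01 -1.000e-03  5.000e-04] [-7.25955969e-01  3.77241411e-01  1.72423694e+00 -1.26323087e-03
  1.03811609e+00 -2.08196432e+00]
small (array([ 445. , -377.1]), (53.6, 42.1), -12.0) [ 0.4434 -0.3768  0.0992] 2456
nose (array([ 478.4, -384.3]), (33.4, 6.8), 78.1) [ 0.4784 -0.3844  0.0875] 199
med (array([ 445.9, -375.3]), (87.5, 56.6), -7.8) [ 0.429  -0.3696  0.0704] 1626
large (array([ 423.3, -375.1]), (73.9, 68.6), -1.7) [ 0.4004 -0.3776  0.0371] 1218
tiny seated top 0.03353925914643907 0.002645291910695368 (array([602. , 223.6]), (44.6, 31.0), 2.5)
```

View pics/w5.png

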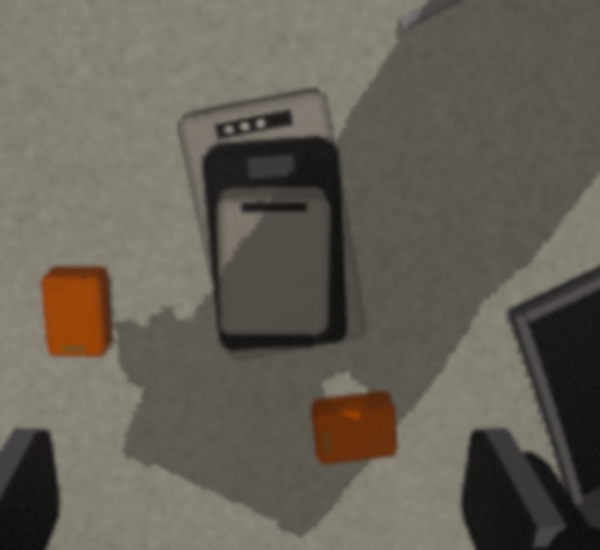

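The seated tiny pack reads a top z of 0.0335 (expected 0.034). The small pack's body centre is (445,-377) mm with its nose at +x (478,-384), so the pack centre is about (450,-378) and the yaw -12°.

Call:
apply_moves(increments=[[[-0.0025, 0.0035, 0.035, 0, 0, -0.004, 1], [0, 0, 0.04, 0, 0, 0, 1], [0, 0, 0.035, 0, 0, 0, 1], [0, 0, 0.025, 0, 0, 0, 1], [0, 0, 0.0065, 0, 0, 0, 0.8]]], force=45)

```text
clock: 11.45
position: [0.45, -0.3706, 0.0952]
ee_rot: [0.102, 0.995, 0.002, -0.002]
contact_force: [0.4, 0.7, -0.2]
gripper_width: 0.0732
grip_force: 0.0
```

Call:
apply_moves(increments=[[[0, 0, 0, 0, 0, 0, 0.65], [0, 0, 0, 0, 0, 0, 0.55], [0, 0, 0, 0, 0, 0, 0.45], [0, 0, 0, 0, 0, 0, 0.3], [0, 0, 0, 0, 0, 0, 0.3]]])

```text
clock: 11.95
position: [0.4522, -0.3741, 0.0999]
ee_rot: [0.103, 0.995, -0.001, 0.001]
contact_force: [0.2, 0.1, 6.7]
gripper_width: 0.0409
grip_force: 47.6
```

Call:
apply_moves(increments=[[[0, 0, 0, 0, 0, 0, 0.3], [0, 0, -0.01, 0, 0, 0, 0.3], [0, 0, -0.03, 0, 0, 0, 0.3], [0, 0, -0.045, 0, 0, 0, 0.3], [0, 0, -0.045, 0, 0, 0, 0.3]]])

```text
clock: 12.45
position: [0.4505, -0.373, 0.2297]
ee_rot: [0.103, 0.995, 0.0, -0.001]
contact_force: [0.9, -0.7, -1.4]
gripper_width: 0.041
grip_force: 46.6
```

Run:
```python
from h import *
s=telemetry.state();print(s['position'],s['ee_rot'].round(4),s['gripper_width'],s['contact_force'])
W,p=wcloud();np.savez('w6.npz',W=W,p=p)
c=s['position'][:2]
t=W[(W[...,2]>.19)&(W[...,2]<.25)&(np.hypot(W[...,0]-c[0],W[...,1]-c[1])<.018)]
A=np.c_[t[:,:2]-t[:,:2].mean(0),np.ones(len(t))]; print(np.linalg.lstsq(A,t[:,2],rcond=None)[0],len(t))
for n,lo,hi,rad in [('med',.062,.08,.08),('large',.028,.05,.1)]:
    b=blob(W,(.446,-.375),lo,hi,rad); print(n,rect(b[:,:2]),b.mean(0).round(4),len(b))
```

```text
[ 0.45045833 -0.37296251  0.22968576] [ 1.028e-01  9.947e-01  4.000e-04 -5.000e-04] 0.04095518643732144 [ 0.90357362 -0.73217949 -1.35744555]
[-0.00417643  0.0006406   0.22928095] 3387
med (array([ 433.1, -373.5]), (60.5, 56.2), -9.2) [ 0.4314 -0.3728  0.071 ] 3261
large (array([ 420.2, -375.2]), (68.3, 67.2), 88.4) [ 0.3993 -0.3765  0.0371] 1237
```

Call:
apply_moves(increments=[[[0, 0, 0, 0, 0, -0.083, 0.3], [0, 0, 0, 0, 0, -0.083, 0.3], [0.0005, 0.0424, 0, 0, 0, 0, 0.3], [0.0005, 0.0424, 0, 0, 0, 0, 0.3], [0.0005, 0.0424, 0, 0, 0, 0, 0.3]]])

```text
clock: 13.0
position: [0.4542, -0.2451, 0.2285]
ee_rot: [0.021, 1.0, -0.0, 0.0]
contact_force: [-0.3, -0.2, -0.5]
gripper_width: 0.0411
grip_force: 46.7
```

Call:
apply_moves(increments=[[[0.0005, 0.0424, 0, 0, 0, 0, 0.3], [0.0005, 0.0424, 0, 0, 0, 0, 0.3], [0.0005, 0.0424, 0, 0, 0, 0, 0.3], [0.0005, 0.0424, 0, 0, 0, 0, 0.3], [0.0005, 0.0424, 0, 0, 0, 0, 0.3]]])

```text
clock: 13.5
position: [0.4603, -0.0327, 0.2287]
ee_rot: [0.02, 1.0, -0.0, 0.001]
contact_force: [0.8, -0.4, -0.9]
gripper_width: 0.0409
grip_force: 46.7
```

Call:
apply_moves(increments=[[[0.0005, 0.0424, 0, 0, 0, 0, 0.3], [0, 0, 0.04, 0, 0, 0, 0.3], [0, 0, 0.03, 0, 0, 0, 0.3], [0, 0, 0, 0, 0, 0, 0.3], [0, 0, 0, 0, 0, 0, 0.3]]])

```text
clock: 14.0
position: [0.4617, 0.008, 0.1585]
ee_rot: [0.02, 1.0, -0.0, -0.0]
contact_force: [0.7, 0.4, -0.6]
gripper_width: 0.0409
grip_force: 46.6
```

Call:
apply_moves(increments=[[[0, 0, 0, 0, 0, 0, 0.3], [0, 0, 0, 0, 0, 0, 0.3], [0, 0, 0, 0, 0, 0, 0.3], [0, 0, 0, 0, 0, 0, 0.3], [0, 0, 0, 0, 0, 0, 0.3]]])

```text
clock: 14.5
position: [0.4619, 0.008, 0.1583]
ee_rot: [0.02, 1.0, 0.0, 0.0]
contact_force: [1.2, -0.8, -1.7]
gripper_width: 0.0407
grip_force: 46.6
```

Run:
```python
from h import *
s=telemetry.state();print(s['position'],s['ee_rot'].round(4),s['gripper_width'],s['contact_force'])
W,p=wcloud();np.savez('w7.npz',W=W,p=p);save(p,'w7.png',s=1.5)
c=(.47,.009)
b=blob(W,c,.004,.022,.075); print('low',rect(b[:,:2]),b.mean(0),len(b),b[:,0].min())
b=blob(W,c,.03,.042,.075); print('block',rect(b[:,:2]),b.mean(0),len(b))
# tiny seat
c=(.61,.224)
for lo,hi in [(.028,.04),(.004,.022)]:
    b=blob(W,c,lo,hi,.07); print('T',lo,rect(b[:,:2]),b.mean(0),len(b))
P=s['position']; row=[W[v,256] for v in range(190,300,4)]; print(np.round(row,4)[:,[0,2]].tolist())
```

```text
[0.46194459 0.00797187 0.15834414] [2.000e-02 9.998e-01 0.000e+00 3.000e-04] 0.040654199910996835 [ 1.24374021 -0.76522945 -1.66242138]
low (array([444. ,  12.6]), (64.8, 54.2), 85.1) [0.44258294 0.01255867 0.01139022] 3784 0.4148418606343215
block (array([0., 0.]), (0.0, 0.0), 0.0) [nan nan nan] 0
T 0.028 (array([618.3, 229. ]), (78.4, 47.3), -0.4) [0.61351723 0.22464734 0.0325771 ] 955
T 0.004 (array([599.6, 223.6]), (63.3, 55.7), 2.5) [0.58931382 0.21342143 0.01295797] 1031
[[0.4644, 0.0101], [0.4688, 0.009], [0.4294, 0.1385], [0.4293, 0.1451], [0.4295, 0.1501], [0.4301, 0.1541], [0.4312, 0.1564], [0.4325, 0.1579], [0.4343, 0.1584], [0.4363, 0.1584], [0.4387, 0.1575], [0.4403, 0.1586], [0.4424, 0.1586], [0.445, 0.1576], [0.4469, 0.158], [0.4492, 0.1579], [0.4516, 0.1574], [0.4536, 0.1579], [0.4556, 0.1584], [0.4579, 0.1584], [0.4604, 0.158], [0.4633, 0.1573], [0.4648, 0.1587], [0.468, 0.1576], [0.4701, 0.1581], [0.4725, 0.1584], [0.4755, 0.158], [0.4778, 0.1584]]<stdin>:6: RuntimeWarning: Mean of empty slice.
  ret = um.true_divide(
```

View pics/w7.png

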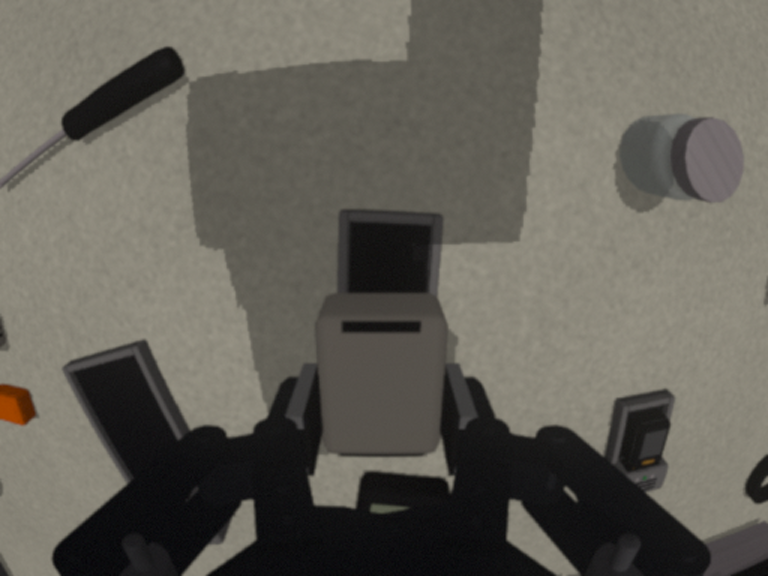

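```bash
cat >> h.py <<'E'
def tri(W,c,yaw,L,Wd,it=4):
    """refine charger well-part: side edges (y=+-Wd/2) & rear edge (x=-L/2) of lip outline by line fits in local frame; c,yaw = housing centre guess (m, deg)"""
    hm=W[...,2]>.009
    for _ in range(it):
        a=np.deg2rad(yaw); R=np.array([[np.cos(a),np.sin(a)],[-np.sin(a),np.cos(a)]])
        l=(W[...,:2]-c)@R.T
        near=hm&(W[...,2]<.03)&(np.abs(l[...,0])<L/2+.012)&(np.abs(l[...,1])<Wd/2+.012)
        lip=near&(W[...,2]>.0135)&(W[...,2]<.0185)
        out=[]
        q=l[lip]
        s=[]
        for sg in (1,-1):
            e=q[(np.abs(q[:,1]-sg*(Wd/2-.003))<.006)&(q[:,0]<L/2-.06)&(q[:,0]>-L/2+.008)]
            if len(e)>15:
                k=np.polyfit(e[:,0],e[:,1],1); s.append((k[0],np.median(e[:,1])-sg*(Wd/2-.003),len(e)))
            else: s.append(None)
        e=q[(np.abs(q[:,0]+L/2-.003)<.006)&(np.abs(q[:,1])<Wd/2-.008)]
        r=(-np.polyfit(e[:,1],e[:,0],1)[0],np.median(e[:,0])+L/2-.003,len(e)) if len(e)>15 else None
        dy=np.mean([x[1] for x in s if x]) if any(s) else 0
        dx=r[1] if r else 0
        sl=[x[0]*1. for x in s if x]+([r[0]] if r else []); w=[x[2] for x in s if x]+([r[2]] if r else [])
        da=np.average(sl,weights=w) if sl else 0
        c=c+R.T@np.array([dx,dy]); yaw=yaw+np.rad2deg(da)
    return np.round(c*1000,1),round(yaw,2),[None if x is None else np.round([x[0]*57.3,x[1]*1e3,x[2]],2).tolist() for x in s+[r]]
E
python3 - <<'E'
from h import *
specs=dict(T=((.6145,.225),1.8,.09,.054),S=((.475,.009),-2.5,.114,.064),M=((.4165,.394),1,.144,.078),L=((.6,-.199),13,.18,.09))
for f in ['top0','t5','w3','w7','w5']:
    W=np.load(f+'.npz')['W']
    for n,(c,y,L,w) in specs.items():
        try: print(f,n,*tri(W,np.array(c),y,L,w))
        except Exception as e: print(f,n,e)
E
```

```text
top0 T [614.3 225. ] 8.24 [None, None, [0.03, -0.09, 27.0]]
top0 S [475.5  11.5] -4.95 [[-0.66, -0.04, 24.0], [0.38, 0.11, 22.0], [-0.27, 0.01, 32.0]]
top0 M [416.4 393.1] 1.31 [[-0.61, -0.03, 42.0], [-0.43, 0.04, 41.0], [1.4, -0.03, 31.0]]
top0 L [ 600.1 -197.5] 13.06 [[-0.27, -0.29, 57.0], [-0.05, 0.29, 66.0], [0.54, 0.0, 34.0]]
t5 T [615.2 225. ] 2.88 [None, None, [-0.0, -0.0, 24.0]]
t5 S [476.3  11.2] -4.84 [[-0.98, 0.25, 31.0], [0.83, -0.11, 28.0], [0.04, -0.02, 27.0]]
t5 M [416.7 392.4] 1.64 [[-0.87, -0.4, 50.0], [1.26, 0.46, 43.0], [-0.26, -0.01, 40.0]]
t5 L [ 600.3 -197.2] 13.07 [[-0.01, -0.49, 63.0], [-0.21, 0.47, 63.0], [0.42, 0.02, 48.0]]
w3 T [613.9 224.6] 2.96 [[0.05, 0.03, 138.0], [-0.16, -0.08, 151.0], [0.13, -0.01, 282.0]]
w3 S [474.9  11.3] -4.81 [[-0.27, -0.23, 244.0], [0.28, 0.16, 190.0], [0.18, 0.02, 192.0]]
w3 M [416.5 392.1] 0.41 [[0.33, -0.11, 166.0], [-0.31, 0.18, 127.0], None]
w3 L [ 600. -199.] 13.0 [None, None, None]
w7 T [613.3 224. ] 3.8 [[3.34, 0.01, 43.0], [-0.68, 0.12, 63.0], [-1.16, -0.04, 104.0]]
w7 S [473.9   9.8] -5.1 [[0.06, -0.11, 286.0], [-0.46, 0.06, 281.0], [0.28, 0.0, 352.0]]
w7 M [416.5 394. ] 1.0 [None, None, None]
w7 L [ 598.6 -197.8] 13.15 [[-0.03, -0.13, 268.0], [0.08, 0.13, 290.0], [-0.08, -0.0, 216.0]]
w5 T [614.5 225. ] 1.8 [None, None, None]
w5 S [474.5   8.6] -5.52 [None, [-0.41, -0.12, 86.0], [1.02, -0.07, 55.0]]
w5 M [416.5 394. ] 1.0 [None, None, None]
w5 L [ 598.8 -199.8] 13.15 [[0.2, -0.16, 252.0], [0.06, 0.16, 270.0], [-0.31, 0.0, 214.0]]
```

Call:
apply_moves(increments=[[[0.001, 0.0034, 0.02, 0, 0, 0.047, 0.3], [0, 0, 0.035, 0, 0, 0, 0.3], [0, 0, 0.03, 0, 0, 0, 0.3], [0, 0, 0.02, 0, 0, 0, 0.3], [0, 0, 0.01, 0, 0, 0, 0.3]]])

```text
clock: 15.05
position: [0.46, 0.0115, 0.0413]
ee_rot: [0.043, 0.999, -0.0, -0.001]
contact_force: [0.5, -0.2, -1.2]
gripper_width: 0.041
grip_force: 46.7
```

Call:
apply_moves(increments=[[[0, 0, 0.001, 0, 0, 0, 0.3], [0, 0, 0.001, 0, 0, 0, 0.3], [0, 0, 0.001, 0, 0, 0, 0.3], [0, 0, 0, 0, 0, 0, 0.3], [0, 0, 0, 0, 0, 0, 0.3]]])

```text
clock: 15.55
position: [0.4613, 0.0115, 0.0406]
ee_rot: [0.043, 0.999, 0.0, 0.001]
contact_force: [-0.5, 0.6, -1.4]
gripper_width: 0.0413
grip_force: 46.7
```

Call:
apply_moves(increments=[[[0, 0, 0.0005, 0, 0, 0, 0.3], [0, 0, 0.0005, 0, 0, 0, 0.3], [0, 0, 0, 0, 0, 0, 0.3], [0, 0, 0, 0, 0, 0, 0.3], [0, 0, 0, 0, 0, 0, 0.3]]])

```text
clock: 16.05
position: [0.4609, 0.0115, 0.039]
ee_rot: [0.043, 0.999, -0.0, -0.0]
contact_force: [-0.2, 0.5, -0.8]
gripper_width: 0.041
grip_force: 46.7
```

Call:
apply_moves(increments=[[[0, 0, 0.0005, 0, 0, 0, 0.3], [0, 0, 0.0005, 0, 0, 0, 0.3], [0, 0, 0, 0, 0, 0, 0.3], [0, 0, 0, 0, 0, 0, 0.3], [0, 0, 0, 0, 0, 0, 0.3]]])

```text
clock: 16.55
position: [0.4609, 0.0115, 0.038]
ee_rot: [0.043, 0.999, -0.0, -0.0]
contact_force: [0.9, 0.3, -0.4]
gripper_width: 0.0413
grip_force: 46.7
```

Call:
apply_moves(increments=[[[0, 0, 0.0005, 0, 0, 0, 0.3], [0, 0, 0, 0, 0, 0, 0.3], [0, 0, 0, 0, 0, 0, 0.3], [0, 0, 0, 0, 0, 0, 0.3], [0, 0, 0, 0, 0, 0, 0.3]]])

```text
clock: 17.05
position: [0.4609, 0.0115, 0.0379]
ee_rot: [0.043, 0.999, -0.0, 0.0]
contact_force: [-2.6, 0.1, 7.9]
gripper_width: 0.041
grip_force: 47.6
```

Call:
apply_moves(increments=[[[0, 0, 0, 0, 0, 0, 0.52], [0, 0, 0, 0, 0, 0, 0.6], [0, 0, 0, 0, 0, 0, 0.7], [0, 0, 0, 0, 0, 0, 0.8], [0, 0, 0, 0, 0, 0, 0.8]]])

```text
clock: 17.55
position: [0.4609, 0.0115, 0.0374]
ee_rot: [0.043, 0.999, -0.0, -0.0]
contact_force: [0.6, 0.5, -0.8]
gripper_width: 0.0684
grip_force: 0.0
```

Call:
apply_moves(increments=[[[0, 0, -0.02, 0, 0, 0, 0.9], [0, 0, -0.04, 0, 0, 0, 1], [0, 0, -0.048, 0, 0, 0, 1], [0, 0, -0.048, 0, 0, 0.054, 1], [0, 0, -0.044, 0, 0, 0, 1]]])

```text
clock: 18.05
position: [0.4606, 0.0115, 0.2397]
ee_rot: [0.071, 0.997, 0.0, 0.0]
contact_force: [1.2, -0.1, -1.0]
gripper_width: 0.0855
grip_force: 0.0
```

Call:
apply_moves(increments=[[[-0.0043, -0.0427, 0, 0, 0, 0, 1], [-0.0043, -0.0427, 0, 0, 0, 0, 1], [-0.0043, -0.0427, 0, 0, 0, 0, 1], [-0.0043, -0.0427, 0, 0, 0, 0, 1], [-0.0043, -0.0427, 0, 0, 0, 0, 1]]])

```text
clock: 18.55
position: [0.4518, -0.2045, 0.2376]
ee_rot: [0.07, 0.998, -0.0, 0.0]
contact_force: [0.0, 0.6, 0.5]
gripper_width: 0.0854
grip_force: 0.0
```

Call:
apply_moves(increments=[[[-0.0043, -0.0427, 0, 0, 0, 0, 1], [-0.0043, -0.0427, 0, 0, 0, 0, 1], [-0.0043, -0.0427, 0, 0, 0, 0, 1], [-0.0043, -0.0427, 0, 0, 0, 0, 1], [0, 0, 0, 0, 0, 0, 1]]])

```text
clock: 19.05
position: [0.445, -0.3791, 0.2375]
ee_rot: [0.072, 0.997, -0.001, 0.001]
contact_force: [-0.5, -0.3, -0.1]
gripper_width: 0.0852
grip_force: 0.0
```

Call:
apply_moves(increments=[[[0, 0, 0, 0, 0, 0, 1], [0, 0, 0, 0, 0, 0, 1], [0, 0, 0, 0, 0, 0, 1], [0, 0, 0, 0, 0, 0, 1], [0, 0, 0, 0, 0, 0, 1]]])

```text
clock: 19.55
position: [0.4455, -0.3737, 0.2377]
ee_rot: [0.07, 0.998, -0.0, 0.0]
contact_force: [0.2, -0.0, -0.4]
gripper_width: 0.0852
grip_force: 0.0
```

Run:
```python
from h import *
s=telemetry.state();print(s['position'],s['ee_rot'].round(4),s['qpos'])
W,p=wcloud();np.savez('w8.npz',W=W,p=p);save(p,'w8.png',(150,80,390,300),2.5)
for n,lo,hi,rad in [('med',.062,.085,.08),('large',.028,.05,.1)]:
    b=blob(W,(.446,-.375),lo,hi,rad); print(n,rect(b[:,:2]),b.mean(0).round(4),len(b))
W,p=cloud('top');np.savez('t8.npz',W=W,p=p)
for n,c,lo,hi,rad in [('S',(.4555,.0122),.03,.045,.03),('T',(.598,.2245),.025,.04,.025)]:
    b=blob(W,c,lo,hi,rad); print(n,b[:,2].mean(),b[:,2].std(),rect(b[:,:2]))
```

```text
[ 0.44553789 -0.37371698  0.23767093] [ 6.980e-02  9.976e-01 -0.000e+00  1.000e-04] [-7.18422732e-01  3.72344537e-01  1.73703474e+00  5.24532331e-06
  1.03207172e+00 -2.14952597e+00]
med (array([ 446.3, -375.5]), (87.5, 56.5), -8.1) [ 0.4439 -0.3751  0.0711] 4418
large (array([ 425.7, -375.3]), (78.9, 68.2), -1.6) [ 0.4001 -0.3776  0.0371] 1219
S 0.03756319758426082 0.00249530414094398 (array([455.8,  12.2]), (53.8, 41.7), -4.9)
T 0.03293948416986688 0.0027935932388554567 (array([600.4, 223.9]), (41.1, 31.5), 0.4)
```

View pics/w8.png

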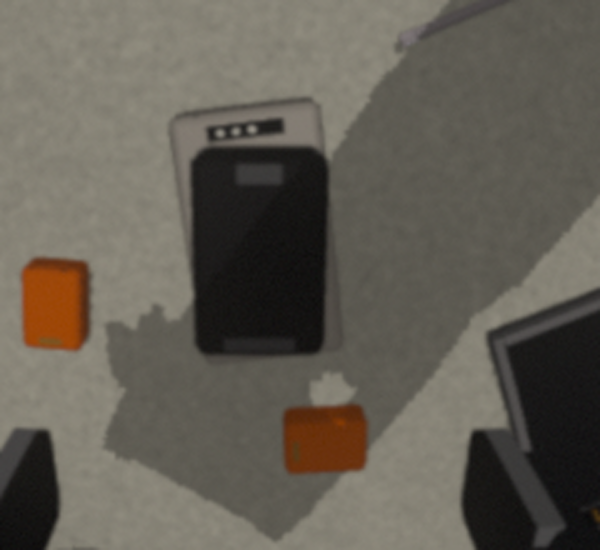

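The medium pack's contact end isn't clear from above. The scene camera faces the +x ends, so I'll check there.

Run:
```python
from h import *
im=get_image('scene');save(im['pixels'],'s8.png',(140,125,200,195),8)
```

```text
(no output)
```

View pics/s8.png

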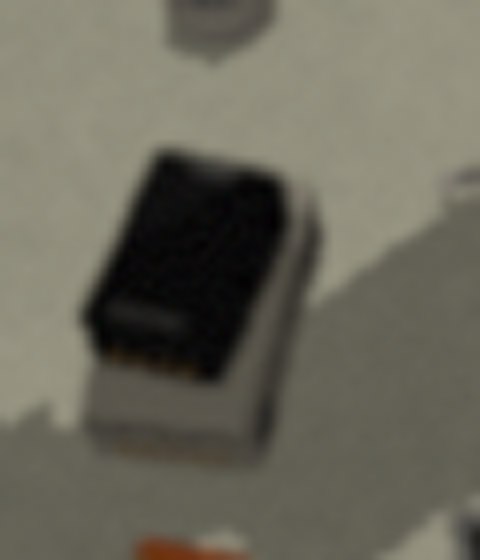

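The scene crop shows brass contacts on the medium's +x face (150,360), and also on the large's at (170,450). Both packs point to world +x.

Call:
apply_moves(increments=[[[-0.001, -0.0017, 0.04, 0, 0, 0, 1], [0, 0, 0.045, 0, 0, 0, 1], [0, 0, 0.045, 0, 0, 0, 1], [0, 0, 0.03, 0, 0, 0, 1], [0, 0, 0.0147, 0, 0, 0, 1]]], force=60)

```text
clock: 20.2
position: [0.4448, -0.3751, 0.06]
ee_rot: [0.07, 0.998, 0.001, -0.002]
contact_force: [-0.7, 0.2, -0.2]
gripper_width: 0.0856
grip_force: 0.0
```

Call:
apply_moves(increments=[[[0, 0, 0, 0, 0, 0, 0.9], [0, 0, 0, 0, 0, 0, 0.8], [0, 0, 0, 0, 0, 0, 0.7], [0, 0, 0, 0, 0, 0, 0.6], [0, 0, 0, 0, 0, 0, 0.5]]])

```text
clock: 20.7
position: [0.4471, -0.3767, 0.0651]
ee_rot: [0.07, 0.998, -0.001, 0.001]
contact_force: [-0.3, 2.6, 5.9]
gripper_width: 0.055
grip_force: 64.9
```

Call:
apply_moves(increments=[[[0, 0, 0, 0, 0, 0, 0.45], [0, 0, 0, 0, 0, 0, 0.45], [0, 0, 0, 0, 0, 0, 0.45], [0, 0, -0.01, 0, 0, 0, 0.45], [0, 0, -0.02, 0, 0, 0, 0.45]]])

```text
clock: 21.2
position: [0.4454, -0.3757, 0.0932]
ee_rot: [0.07, 0.998, 0.0, -0.001]
contact_force: [0.3, -0.9, -3.1]
gripper_width: 0.0546
grip_force: 64.3
```

Call:
apply_moves(increments=[[[0, 0, -0.045, 0, 0, 0, 0.45], [0, 0, -0.045, 0, 0, 0, 0.45], [0, 0, -0.045, 0, 0, 0, 0.45], [0, 0, 0, 0, 0, -0.0785, 0.45], [0, 0, 0, 0, 0, -0.0785, 0.45]]])

```text
clock: 21.7
position: [0.4467, -0.3769, 0.2313]
ee_rot: [-0.01, 1.0, -0.002, 0.002]
contact_force: [-0.0, 0.2, -4.1]
gripper_width: 0.0549
grip_force: 65.4
```

Call:
apply_moves(increments=[[[0.0019, 0.0452, 0, 0, 0, 0, 0.45], [0.0019, 0.0452, 0, 0, 0, 0, 0.45], [0.0019, 0.0452, 0, 0, 0, 0, 0.45], [0.0019, 0.0452, 0, 0, 0, 0, 0.45], [0.0019, 0.0452, 0, 0, 0, 0, 0.45]]])

```text
clock: 22.2
position: [0.4324, -0.1489, 0.229]
ee_rot: [-0.008, 1.0, -0.0, 0.001]
contact_force: [2.1, 0.8, -3.8]
gripper_width: 0.0547
grip_force: 65.6
```

Call:
apply_moves(increments=[[[0.0019, 0.0452, 0, 0, 0, 0, 0.45], [0.0019, 0.0452, 0, 0, 0, 0, 0.45], [0.0019, 0.0452, 0, 0, 0, 0, 0.45], [0.0019, 0.0452, 0, 0, 0, 0, 0.45], [0.0019, 0.0452, 0, 0, 0, 0, 0.45]]])

```text
clock: 22.7
position: [0.4193, 0.077, 0.2291]
ee_rot: [-0.008, 1.0, 0.0, 0.001]
contact_force: [1.7, -0.6, -2.8]
gripper_width: 0.0548
grip_force: 65.6
```

Call:
apply_moves(increments=[[[0.0019, 0.0452, 0, 0, 0, 0, 0.45], [0.0019, 0.0452, 0, 0, 0, 0, 0.45], [0.0019, 0.0452, 0, 0, 0, 0, 0.45], [0.0019, 0.0452, 0, 0, 0, 0, 0.45], [0.0019, 0.0452, 0, 0, 0, 0, 0.45]]])

```text
clock: 23.2
position: [0.4061, 0.303, 0.2291]
ee_rot: [-0.008, 1.0, 0.0, 0.001]
contact_force: [0.1, -0.7, -3.0]
gripper_width: 0.0543
grip_force: 65.6
```

Call:
apply_moves(increments=[[[0.0019, 0.0452, 0, 0, 0, 0, 0.45], [0.0019, 0.0452, 0, 0, 0, 0, 0.45], [0, 0, 0.03, 0, 0, 0, 0.45], [0, 0, 0.04, 0, 0, 0, 0.45], [0, 0, 0, 0, 0, 0, 0.45]]])

```text
clock: 23.7
position: [0.3984, 0.3894, 0.1543]
ee_rot: [-0.009, 1.0, -0.003, -0.003]
contact_force: [-1.1, -1.6, -4.0]
gripper_width: 0.0543
grip_force: 66.2
```

Call:
apply_moves(increments=[[[0, 0, 0, 0, 0, 0, 0.45], [0, 0, 0, 0, 0, 0, 0.45], [0, 0, 0, 0, 0, 0, 0.45], [0, 0, 0, 0, 0, 0, 0.45], [0, 0, 0, 0, 0, 0, 0.45]]])

```text
clock: 24.2
position: [0.4017, 0.3917, 0.1588]
ee_rot: [-0.008, 1.0, 0.001, 0.001]
contact_force: [0.7, -0.8, -3.1]
gripper_width: 0.0551
grip_force: 66.2
```

Run:
```python
from h import *
s=telemetry.state();print(s['position'],s['ee_rot'].round(4),s['gripper_width'],s['contact_force'],s['qpos'].round(2))
W,p=wcloud();np.savez('w9.npz',W=W,p=p);save(p,'w9.png',s=1.5)
print(tri(W,np.array((.4165,.3925)),1,.144,.078), tri(np.load('t8.npz')['W'],np.array((.4165,.3925)),1,.144,.078))
P=s['position']
m=(W[...,2]>P[2]+.0)&(W[...,2]<P[2]+.015)&(np.abs(W[...,0]-P[0])<.06)&(np.abs(W[...,1]-P[1])<.022)
t=W[m];print('top z',np.median(t[:,2]))
row=[W[v,256] for v in range(150,300,5)]; print(np.round(row,4)[:,[0,2]].tolist())
```

```text
[0.40173341 0.39172538 0.15879068] [-7.9e-03  1.0e+00  6.0e-04  6.0e-04] 0.055103191505079994 [ 0.69893537 -0.76865342 -3.10618255] [ 0.75  0.45  1.84  0.    0.85 -0.84]
(array([416. , 392.7]), np.float64(1.21), [[0.03, -0.3, 248.0], [0.34, 0.29, 252.0], [-0.2, -0.0, 466.0]]) (array([416.4, 393.4]), np.float64(1.98), [[-0.84, 0.11, 55.0], [0.35, -0.15, 38.0], [0.68, 0.02, 31.0]])
top z 0.16514222851687083
[[0.3654, 0.0104], [0.3701, 0.0101], [0.375, 0.0096], [0.3798, 0.0096], [0.3845, 0.0102], [0.3891, 0.0112], [0.3572, 0.1476], [0.3577, 0.1548], [0.3583, 0.1605], [0.3596, 0.1635], [0.3615, 0.1643], [0.3627, 0.1674], [0.3653, 0.1664], [0.3678, 0.1658], [0.3699, 0.1663], [0.3725, 0.1657], [0.3753, 0.1649], [0.3781, 0.1641], [0.38, 0.1654], [0.383, 0.1644], [0.3857, 0.1642], [0.388, 0.1647], [0.3907, 0.1646], [0.3929, 0.1656], [0.3964, 0.1644], [0.3992, 0.1645], [0.4019, 0.1648], [0.4046, 0.1651], [0.4075, 0.1654], [0.4107, 0.1652]]
```

View pics/w9.png

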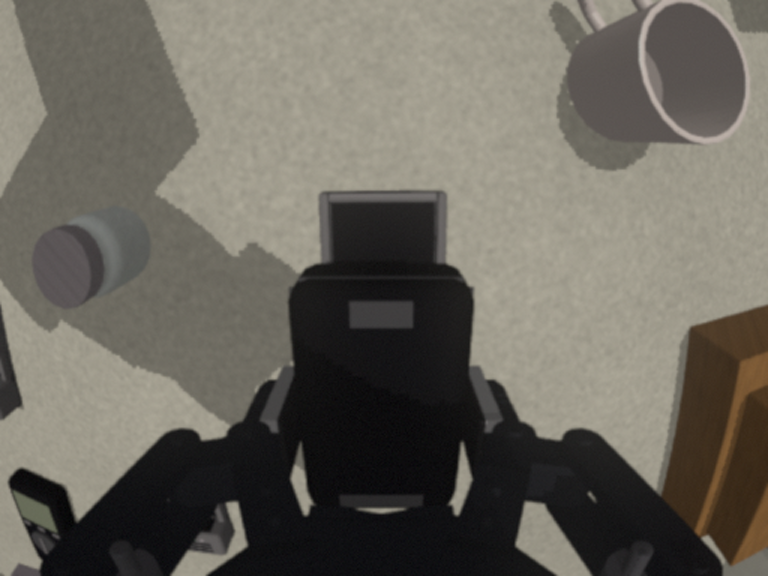

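Call:
apply_moves(increments=[[[0.0015, 0.0005, 0.02, 0, 0, -0.005, 0.45], [0, 0, 0.03, 0, 0, 0, 0.45], [0, 0, 0.03, 0, 0, 0, 0.45], [0, 0, 0.02, 0, 0, 0, 0.45], [0, 0, 0.01, 0, 0, 0, 0.45]]])

```text
clock: 24.75
position: [0.3991, 0.3913, 0.0461]
ee_rot: [-0.011, 1.0, -0.001, -0.001]
contact_force: [-0.7, 0.0, -2.7]
gripper_width: 0.0547
grip_force: 66.2
```

Call:
apply_moves(increments=[[[0, 0, 0.003, 0, 0, 0, 0.45], [0, 0, 0.001, 0, 0, 0, 0.45], [0, 0, 0, 0, 0, 0, 0.45], [0, 0, 0, 0, 0, 0, 0.45], [0, 0, 0, 0, 0, 0, 0.45]]])

```text
clock: 25.25
position: [0.4002, 0.3923, 0.0446]
ee_rot: [-0.011, 1.0, 0.0, 0.001]
contact_force: [0.1, 0.0, -3.3]
gripper_width: 0.0546
grip_force: 66.2
```

Call:
apply_moves(increments=[[[0, 0, 0, 0, 0, 0, 0.45], [0, 0, 0, 0, 0, 0, 0.45], [0, 0, 0, 0, 0, 0, 0.45], [0, 0, 0, 0, 0, 0, 0.45], [0, 0, 0, 0, 0, 0, 0.45]]])

```text
clock: 25.75
position: [0.3998, 0.392, 0.0438]
ee_rot: [-0.011, 1.0, -0.0, -0.0]
contact_force: [0.0, -0.4, -3.3]
gripper_width: 0.0548
grip_force: 66.2
```

Call:
apply_moves(increments=[[[0, 0, 0.0015, 0, 0, 0, 0.45], [0, 0, 0.0015, 0, 0, 0, 0.45], [0, 0, 0.001, 0, 0, 0, 0.45], [0, 0, 0.0005, 0, 0, 0, 0.45], [0, 0, 0, 0, 0, 0, 0.45]]])

```text
clock: 26.25
position: [0.3997, 0.3919, 0.0391]
ee_rot: [-0.011, 1.0, -0.0, -0.0]
contact_force: [0.9, 0.2, -3.3]
gripper_width: 0.0547
grip_force: 66.2
```

Call:
apply_moves(increments=[[[0, 0, 0.0005, 0, 0, 0, 0.45], [0, 0, 0.0005, 0, 0, 0, 0.45], [0, 0, 0.0005, 0, 0, 0, 0.45], [0, 0, 0, 0, 0, 0, 0.45], [0, 0, 0, 0, 0, 0, 0.45]]])

```text
clock: 26.75
position: [0.3998, 0.392, 0.0378]
ee_rot: [-0.011, 1.0, -0.0, 0.0]
contact_force: [-0.4, 0.7, -3.8]
gripper_width: 0.055
grip_force: 66.2
```

Call:
apply_moves(increments=[[[0, 0, 0.0005, 0, 0, 0, 0.45], [0, 0, 0.0005, 0, 0, 0, 0.45], [0, 0, 0, 0, 0, 0, 0.45], [0, 0, 0, 0, 0, 0, 0.45], [0, 0, 0, 0, 0, 0, 0.45]]])

```text
clock: 27.25
position: [0.3998, 0.392, 0.0371]
ee_rot: [-0.011, 1.0, 0.0, 0.0]
contact_force: [-1.5, -1.9, 5.2]
gripper_width: 0.0548
grip_force: 67.3
```

Call:
apply_moves(increments=[[[0, 0, 0.0003, 0, 0, 0, 0.45], [0, 0, 0, 0, 0, 0, 0.45], [0, 0, 0, 0, 0, 0, 0.45], [0, 0, 0, 0, 0, 0, 0.45], [0, 0, 0, 0, 0, 0, 0.45]]])

```text
clock: 27.75
position: [0.3998, 0.3921, 0.0371]
ee_rot: [-0.011, 1.0, 0.0, 0.0]
contact_force: [-3.0, -1.6, 8.9]
gripper_width: 0.0548
grip_force: 67.9
```

Call:
apply_moves(increments=[[[0, 0, 0, 0, 0, 0, 0.7], [0, 0, 0, 0, 0, 0, 0.8], [0, 0, 0, 0, 0, 0, 0.9], [0, 0, 0, 0, 0, 0, 1], [0, 0, 0, 0, 0, 0, 1]]])

```text
clock: 28.25
position: [0.3998, 0.392, 0.0364]
ee_rot: [-0.011, 1.0, -0.0, -0.0]
contact_force: [0.1, 0.1, -0.2]
gripper_width: 0.0853
grip_force: 0.0
```

Call:
apply_moves(increments=[[[0, 0, -0.015, 0, 0, 0, 1], [0, 0, -0.035, 0, 0, 0, 1], [0, 0, -0.048, 0, 0, 0, 1], [0, 0, -0.048, 0, 0, 0.045, 1], [0, 0, -0.044, 0, 0, 0, 1]]])

```text
clock: 28.75
position: [0.3997, 0.3919, 0.2298]
ee_rot: [0.012, 1.0, 0.001, 0.001]
contact_force: [0.8, 0.2, -0.1]
gripper_width: 0.0854
grip_force: 0.0
```

Call:
apply_moves(increments=[[[-0.0039, -0.045, 0, 0, 0, 0, 1], [-0.0039, -0.045, 0, 0, 0, 0, 1], [-0.0039, -0.045, 0, 0, 0, 0, 1], [-0.0039, -0.045, 0, 0, 0, 0, 1], [-0.0039, -0.045, 0, 0, 0, 0, 1]]])

```text
clock: 29.25
position: [0.4137, 0.165, 0.2276]
ee_rot: [0.012, 1.0, 0.0, 0.001]
contact_force: [0.4, -0.7, 0.2]
gripper_width: 0.0855
grip_force: 0.0
```

Call:
apply_moves(increments=[[[-0.0039, -0.045, 0, 0, 0, 0, 1], [-0.0039, -0.045, 0, 0, 0, 0, 1], [-0.0039, -0.045, 0, 0, 0, 0, 1], [-0.0039, -0.045, 0, 0, 0, 0, 1], [-0.0039, -0.045, 0, 0, 0, 0, 1]]])

```text
clock: 29.75
position: [0.4279, -0.0606, 0.2277]
ee_rot: [0.012, 1.0, -0.0, 0.001]
contact_force: [-0.5, -0.3, -0.6]
gripper_width: 0.0854
grip_force: 0.0
```

Call:
apply_moves(increments=[[[-0.0039, -0.045, 0, 0, 0, 0, 1], [-0.0039, -0.045, 0, 0, 0, 0, 1], [-0.0039, -0.045, 0, 0, 0, 0, 1], [-0.0039, -0.045, 0, 0, 0, 0, 1], [-0.0039, -0.045, 0, 0, 0, 0, 1]]])

```text
clock: 30.25
position: [0.4419, -0.2862, 0.2277]
ee_rot: [0.012, 1.0, -0.0, 0.001]
contact_force: [0.4, -0.1, -0.2]
gripper_width: 0.0856
grip_force: 0.0
```

Call:
apply_moves(increments=[[[-0.0039, -0.045, 0, 0, 0, 0, 1], [-0.0039, -0.045, 0, 0, 0, 0, 1], [0, 0, 0.03, 0, 0, 0, 1], [0, 0, 0.03, 0, 0, 0, 1], [0, 0, 0, 0, 0, 0, 1]]])

```text
clock: 30.75
position: [0.4456, -0.373, 0.1638]
ee_rot: [0.012, 1.0, 0.002, -0.003]
contact_force: [-0.4, -0.6, -1.0]
gripper_width: 0.0852
grip_force: 0.0
```

Call:
apply_moves(increments=[[[0, 0, 0, 0, 0, 0, 1], [0, 0, 0, 0, 0, 0, 1], [0, 0, 0, 0, 0, 0, 1], [0, 0, 0, 0, 0, 0, 1], [0, 0, 0, 0, 0, 0, 1]]])

```text
clock: 31.25
position: [0.4482, -0.3744, 0.1673]
ee_rot: [0.012, 1.0, -0.0, 0.0]
contact_force: [-0.2, 1.1, 0.5]
gripper_width: 0.0855
grip_force: 0.0
```

Run:
```python
from h import *
s=telemetry.state();print(s['position'],s['ee_rot'].round(4),s['contact_force'])
W,p=wcloud();np.savez('w10.npz',W=W,p=p);save(p,'w10.png',s=1.5)
b=blob(W,(.448,-.375),.03,.05,.1); print('large',rect(b[:,:2]),b.mean(0).round(4),len(b))
W,p=cloud('top');np.savez('t10.npz',W=W,p=p)
for n,c,lo,hi,rad in [('large',(.448,-.375),.03,.05,.1),('M',(.3996,.392),.038,.05,.045)]:
    b=blob(W,c,lo,hi,rad); print(n,b[:,2].mean(),b[:,2].std(),rect(b[:,:2]))
```

```text
[ 0.44819066 -0.3744206   0.1673088 ] [ 1.170e-02  9.999e-01 -4.000e-04  5.000e-04] [-0.23859571  1.09368155  0.50739195]
large (array([ 445.8, -375.6]), (118.7, 68.6), -1.2) [ 0.4416 -0.3753  0.0373] 9110
large 0.037707378268452496 0.0026066379386644797 (array([ 420.2, -357.2]), (62.4, 42.2), -5.7)
M 0.04352561436100323 0.002283769779850203 (array([399.7, 391.5]), (87.7, 57.2), 1.9)
```

View pics/w10.png

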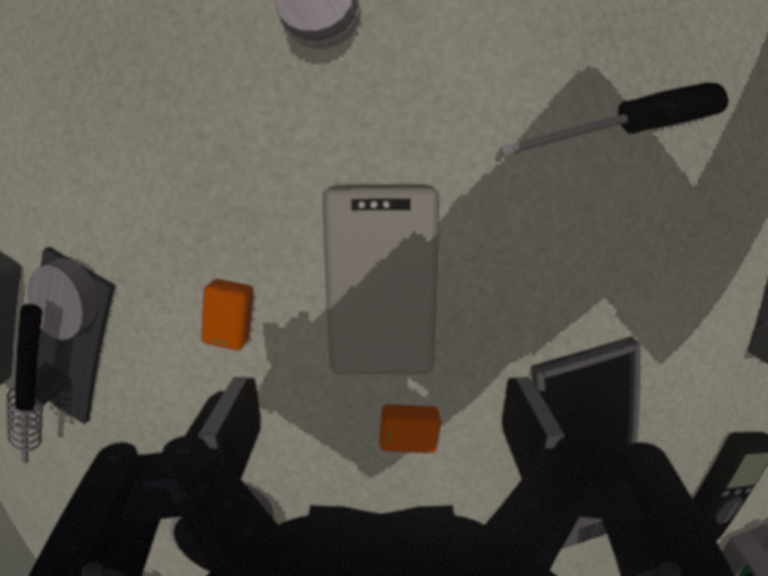

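Call:
apply_moves(increments=[[[0.0017, -0.001, 0.04, 0, 0, 0, 1], [0, 0, 0.04, 0, 0, 0, 1], [0, 0, 0.035, 0, 0, 0, 1], [0, 0, 0.02, 0, 0, 0, 1], [0, 0, 0.0078, 0, 0, 0, 1]]], force=80)

```text
clock: 31.85
position: [0.445, -0.3743, 0.0214]
ee_rot: [0.012, 1.0, 0.001, -0.001]
contact_force: [-0.8, -0.3, -0.5]
gripper_width: 0.0855
grip_force: 0.0
```

Call:
apply_moves(increments=[[[0, 0, 0, 0, 0, 0, 1], [0, 0, 0, 0, 0, 0, 0.9], [0, 0, 0, 0, 0, 0, 0.8], [0, 0, 0, 0, 0, 0, 0.7], [0, 0, 0, 0, 0, 0, 0.6]]])

```text
clock: 32.35
position: [0.4468, -0.3754, 0.0257]
ee_rot: [0.012, 1.0, -0.0, 0.001]
contact_force: [-0.3, 3.8, 7.3]
gripper_width: 0.0666
grip_force: 89.8
```

Call:
apply_moves(increments=[[[0, 0, 0, 0, 0, 0, 0.6], [0, 0, 0, 0, 0, 0, 0.6], [0, 0, 0, 0, 0, 0, 0.6], [0, 0, -0.01, 0, 0, 0, 0.6], [0, 0, -0.02, 0, 0, 0, 0.6]]])

```text
clock: 32.85
position: [0.4452, -0.3745, 0.0535]
ee_rot: [0.012, 1.0, 0.001, -0.001]
contact_force: [-0.6, -0.3, -6.2]
gripper_width: 0.0662
grip_force: 91.9
```

Call:
apply_moves(increments=[[[0, 0, -0.035, 0, 0, 0, 0.6], [0, 0, -0.045, 0, 0, 0, 0.6], [0, 0, -0.03, 0, 0, 0, 0.6], [0, 0, 0, 0, 0, -0.126, 0.6], [0, 0, 0, 0, 0, -0.126, 0.6]]])

```text
clock: 33.35
position: [0.4464, -0.3757, 0.166]
ee_rot: [-0.116, 0.993, -0.001, 0.001]
contact_force: [-0.5, -0.0, -6.3]
gripper_width: 0.0665
grip_force: 92.1
```

Call:
apply_moves(increments=[[[-0.0341, 0.0276, 0, 0, 0, 0, 0.6], [-0.0341, 0.0276, 0, 0, 0, 0, 0.6], [-0.0341, 0.0276, 0, 0, 0, 0, 0.6], [-0.0341, 0.0276, 0, 0, 0, 0, 0.6], [-0.0341, 0.0276, 0, 0, 0, 0, 0.6]]])

```text
clock: 33.85
position: [0.5814, -0.2008, 0.1643]
ee_rot: [-0.114, 0.994, -0.0, 0.0]
contact_force: [0.5, -0.4, -5.3]
gripper_width: 0.0663
grip_force: 92.2
```

Call:
apply_moves(increments=[[[0, 0, 0, 0, 0, 0, 0.6], [0, 0, 0, 0, 0, 0, 0.6], [0, 0, 0, 0, 0, 0, 0.6], [0, 0, 0, 0, 0, 0, 0.6], [0, 0, 0, 0, 0, 0, 0.6]]])

```text
clock: 34.35
position: [0.5803, -0.2033, 0.1638]
ee_rot: [-0.113, 0.994, -0.0, -0.0]
contact_force: [-0.5, 0.8, -5.3]
gripper_width: 0.0664
grip_force: 92.4
```

Call:
apply_moves(increments=[[[0, 0, 0, 0, 0, 0, 0.6], [0, 0, 0, 0, 0, 0, 0.6], [0, 0, 0, 0, 0, 0, 0.6], [0, 0, 0, 0, 0, 0, 0.6], [0, 0, 0, 0, 0, 0, 0.6]]])

```text
clock: 34.85
position: [0.581, -0.2023, 0.1636]
ee_rot: [-0.114, 0.993, 0.0, -0.0]
contact_force: [0.6, -0.7, -6.3]
gripper_width: 0.0666
grip_force: 92.4
```

Run:
```python
from h import *
s=telemetry.state();P=s['position'];print(P,s['ee_rot'].round(4),s['gripper_width'],s['contact_force'])
W,p=wcloud();np.savez('w11.npz',W=W,p=p);save(p,'w11.png',s=1.5)
print(tri(W,np.array((.5995,-.198)),13.1,.18,.09))
a=np.deg2rad(13.1);u=np.array([np.cos(a),np.sin(a)]);n=np.array([-u[1],u[0]])
l=np.stack([(W[...,:2]-P[:2])@u,(W[...,:2]-P[:2])@n],-1)
m=(np.abs(l[...,0])<.08)&(np.abs(l[...,1])<.02)&(W[...,2]>.1)
print('pack rear along u', np.percentile(l[...,0][m],[0,1]),'top z',np.median(W[...,2][m&(W[...,2]<P[2]+.02)]))
m=(np.abs(l[...,0]+.04)<.012)&(np.abs(l[...,1])<.05)&(W[...,2]>P[2]+.005)&(W[...,2]<P[2]+.02)
print('y extents',np.percentile(l[...,1][m],[1,99]))
```

```text
[ 0.58097922 -0.20231736  0.16363677] [-0.1138  0.9935  0.     -0.    ] 0.06661238505502787 [ 0.56395576 -0.70025169 -6.32053015]
(array([ 599.5, -199.8]), np.float64(12.63), [[-0.63, -0.21, 146.0], [-0.86, 0.25, 142.0], [0.35, -0.0, 549.0]])
pack rear along u [-0.0607512  -0.06026728] top z 0.17537777440668817
y extents [-0.03312541  0.03131535]
```

View pics/w11.png

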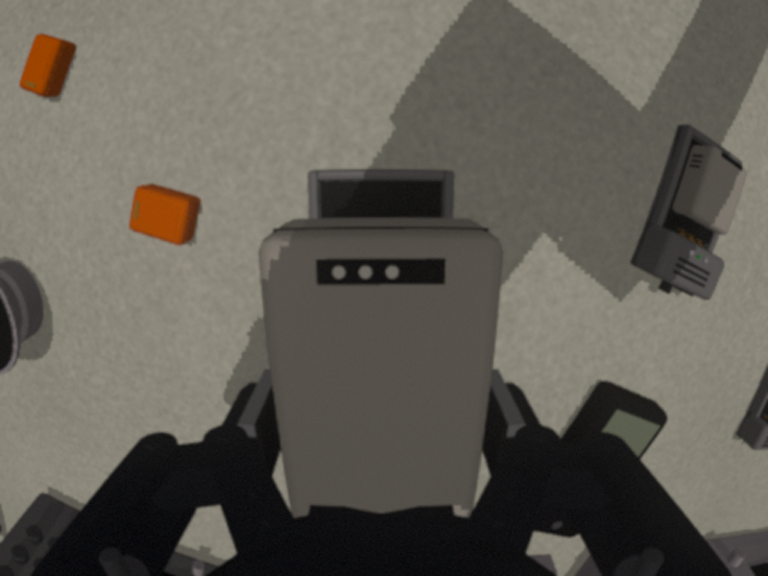

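Call:
apply_moves(increments=[[[0, -0.0007, 0.025, 0, 0, 0, 0.6], [0, 0, 0.035, 0, 0, 0, 0.6], [0, 0, 0.03, 0, 0, 0, 0.6], [0, 0, 0.02, 0, 0, 0, 0.6], [0, 0, 0.01, 0, 0, 0, 0.6]]])

```text
clock: 35.4
position: [0.5801, -0.2025, 0.0416]
ee_rot: [-0.114, 0.993, 0.001, -0.001]
contact_force: [-0.4, -0.7, -5.7]
gripper_width: 0.0666
grip_force: 92.2
```

Call:
apply_moves(increments=[[[0, 0, 0.001, 0, 0, 0, 0.6], [0, 0, 0, 0, 0, 0, 0.6], [0, 0, 0, 0, 0, 0, 0.6], [0, 0, 0, 0, 0, 0, 0.6], [0, 0, 0, 0, 0, 0, 0.6]]])

```text
clock: 35.9
position: [0.5817, -0.2032, 0.0436]
ee_rot: [-0.114, 0.993, -0.0, 0.001]
contact_force: [-0.3, -0.5, -5.3]
gripper_width: 0.0661
grip_force: 92.2
```

Call:
apply_moves(increments=[[[0, 0, 0.001, 0, 0, 0, 0.6], [0, 0, 0.001, 0, 0, 0, 0.6], [0, 0, 0.001, 0, 0, 0, 0.6], [0, 0, 0, 0, 0, 0, 0.6], [0, 0, 0, 0, 0, 0, 0.6]]])

```text
clock: 36.4
position: [0.5811, -0.203, 0.0396]
ee_rot: [-0.114, 0.993, 0.0, -0.0]
contact_force: [-0.5, 0.1, -6.0]
gripper_width: 0.0665
grip_force: 92.2
```

Call:
apply_moves(increments=[[[0, 0, 0.0005, 0, 0, 0, 0.6], [0, 0, 0.0005, 0, 0, 0, 0.6], [0, 0, 0.0005, 0, 0, 0, 0.6], [0, 0, 0.0005, 0, 0, 0, 0.6], [0, 0, 0, 0, 0, 0, 0.6]]])

```text
clock: 36.9
position: [0.5811, -0.203, 0.0376]
ee_rot: [-0.114, 0.993, 0.0, -0.0]
contact_force: [-0.6, 0.6, -5.7]
gripper_width: 0.0666
grip_force: 92.2
```

Call:
apply_moves(increments=[[[0, 0, 0.0005, 0, 0, 0, 0.6], [0, 0, 0.0005, 0, 0, 0, 0.6], [0, 0, 0.0005, 0, 0, 0, 0.6], [0, 0, 0, 0, 0, 0, 0.6], [0, 0, 0, 0, 0, 0, 0.6]]])

```text
clock: 37.4
position: [0.5811, -0.203, 0.0362]
ee_rot: [-0.114, 0.993, 0.0, -0.0]
contact_force: [-0.7, 0.6, -5.9]
gripper_width: 0.0664
grip_force: 92.2
```

Call:
apply_moves(increments=[[[0, 0, 0.0005, 0, 0, 0, 0.6], [0, 0, 0.0003, 0, 0, 0, 0.6], [0, 0, 0, 0, 0, 0, 0.6], [0, 0, 0, 0, 0, 0, 0.6], [0, 0, 0, 0, 0, 0, 0.6]]])

```text
clock: 37.9
position: [0.5812, -0.203, 0.0357]
ee_rot: [-0.114, 0.993, -0.0, 0.0]
contact_force: [-2.1, 1.3, 1.4]
gripper_width: 0.0663
grip_force: 93.1
```

Call:
apply_moves(increments=[[[0, 0, 0.0003, 0, 0, 0, 0.6], [0, 0, 0, 0, 0, 0, 0.6], [0, 0, 0, 0, 0, 0, 0.6], [0, 0, 0, 0, 0, 0, 0.6], [0, 0, 0, 0, 0, 0, 0.6]]])

```text
clock: 38.4
position: [0.5812, -0.203, 0.0357]
ee_rot: [-0.114, 0.993, -0.0, 0.0]
contact_force: [-4.4, -0.0, 5.7]
gripper_width: 0.0664
grip_force: 94.1
```

Call:
apply_moves(increments=[[[0, 0, 0, 0, 0, 0, 0.8], [0, 0, 0, 0, 0, 0, 0.85], [0, 0, 0, 0, 0, 0, 0.93], [0, 0, 0, 0, 0, 0, 1], [0, 0, 0, 0, 0, 0, 1]]])

```text
clock: 38.9
position: [0.5813, -0.2031, 0.0351]
ee_rot: [-0.114, 0.993, -0.0, 0.0]
contact_force: [-0.5, 0.3, -0.2]
gripper_width: 0.0852
grip_force: 0.0
```

Call:
apply_moves(increments=[[[0, 0, -0.01, 0, 0, 0, 1], [0, 0, -0.03, 0, 0, 0, 1], [0, 0, -0.045, 0, 0, 0, 1], [0, 0, -0.045, 0, 0, 0, 1], [0, 0, -0.045, 0, 0, 0, 1]]])

```text
clock: 39.4
position: [0.5809, -0.2029, 0.2125]
ee_rot: [-0.114, 0.993, -0.0, 0.0]
contact_force: [0.6, -0.7, -0.3]
gripper_width: 0.0852
grip_force: 0.0
```

Call:
apply_moves(increments=[[[0.04, 0, -0.02, 0, 0, 0, 1], [0.04, 0, -0.02, 0, 0, 0, 1], [0.04, 0, 0, 0, 0, 0, 1], [0.03, 0, 0, 0, 0, 0, 1], [0, 0, 0, 0, 0, 0, 1]]])

```text
clock: 39.9
position: [0.4317, -0.237, 0.2509]
ee_rot: [-0.113, 0.994, 0.0, -0.0]
contact_force: [0.4, 0.0, 0.5]
gripper_width: 0.0855
grip_force: 0.0
```

Call:
apply_moves(increments=[[[0, 0, 0, 0, 0, 0, 1], [0, 0, 0, 0, 0, 0, 1], [0, 0, 0, 0, 0, 0, 1], [0, 0, 0, 0, 0, 0, 1], [0, 0, 0, 0, 0, 0, 1]]])

```text
clock: 40.4
position: [0.4355, -0.2367, 0.2499]
ee_rot: [-0.114, 0.993, 0.0, -0.0]
contact_force: [-0.2, 0.3, -0.5]
gripper_width: 0.0854
grip_force: 0.0
```

Run:
```python
from h import *
s=telemetry.state();print(s['position'])
W,p=cloud('top');np.savez('t12.npz',W=W,p=p);save(p,'t12.png',(80,120,370,300),2.7)
Ww,pw=wcloud()
for nm,X in (('top',W),('wrist',Ww)):
  for n,c,lo,hi,rad in [('L',(.5805,-.203),.042,.056,.064),('M',(.3996,.392),.038,.05,.045),('S',(.4555,.0122),.03,.045,.03),('T',(.598,.2245),.025,.04,.025),('meter',(.7015,0.),.025,.05,.1),('jar',(.377,.198),.06,.09,.05)]:
    b=blob(X,c,lo,hi,rad)
    if len(b)<30: continue
    A=np.c_[b[:,:2]-b[:,:2].mean(0),np.ones(len(b))]
    print(nm,n,b[:,2].mean().round(4),rect(b[:,:2]),'tilt',np.linalg.lstsq(A,b[:,2],rcond=None)[0][:2].round(3))
W0=np.load('top0.npz')['W']
for n,c,lo,hi,rad in [('meter0',(.7015,0.),.025,.05,.1),('jar0',(.377,.198),.06,.09,.05)]: print(n,rect(blob(W0,c,lo,hi,rad)[:,:2]))
```

```text
[ 0.43548255 -0.23671792  0.2498517 ]
top L 0.0477 (array([ 581.8, -202.4]), (119.5, 68.1), 13.3) tilt [ 0.001 -0.   ]
top M 0.0435 (array([399.9, 390.3]), (87.5, 56.3), 0.7) tilt [0.006 0.003]
top S 0.0378 (array([455.4,  12.1]), (53.5, 41.8), -5.0) tilt [0.01  0.011]
top T 0.0333 (array([600.4, 223.5]), (40.4, 31.1), 0.4) tilt [0.032 0.018]
top meter 0.0323 (array([700.2,   8.9]), (149.5, 73.6), -10.5) tilt [0.006 0.005]
top jar 0.0745 (array([378.4, 201.4]), (49.2, 47.2), 89.4) tilt [-0.008  0.046]
wrist L 0.0472 (array([ 580. , -204.4]), (119.1, 68.2), 12.6) tilt [ 0.003 -0.001]
wrist S 0.0367 (array([454.8,  10.2]), (54.4, 42.6), -4.7) tilt [0.01  0.042]
wrist T 0.0317 (array([600.3, 221.3]), (41.3, 32.1), 0.9) tilt [0.045 0.098]
meter0 (array([700.2,   8.8]), (150.0, 73.3), -10.5)
jar0 (array([377.6, 200.6]), (48.5, 47.7), 48.0)
```

View pics/t12.png

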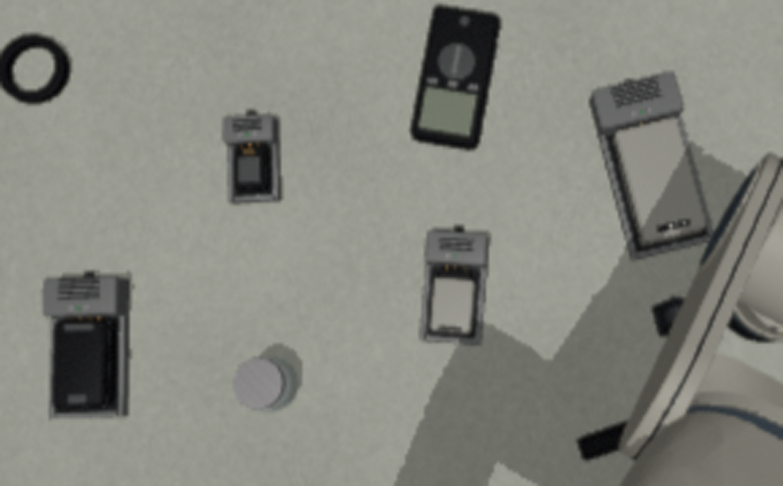

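The final top view shows all four packs flat in their own chargers, contacts towards the blocks. The meter and jar are where they started.

```bash
python3 -c "
from h import *
print(order.sign_off())"
```

```text
the job is handed in; nothing more can be done
None
```

All four packs are seated flat in their matching chargers, contacts towards the springs, taken from the top down; the meter and jar were not moved, and the job was handed in at about 40 s on the robot's clock.

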